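# Open up the cartridge reader, load the samplers and start it

## Task

Get the cartridge reader ready and start it: first take the mouse off its shut lid and set it on the bench in the gap between the reader and the squat amber jar, level with the jar and clear of both, its wheel end pointing away from the robot in line with the reader; then raise the screen lid to 105 degrees open (leaning back 15 degrees past upright) and leave it standing there. Lay every white cartridge flat in a pocket of its own on the reader's deck, narrow nose towards the screen, and when all are in press the round start key right down and let go. Do not shove the jar about.

Things in the scene. Friction and masses are not known exactly. Their poses are not given: they have to be found in the camera images.
- reader: fixed white bench-top cartridge reader, 185 (x) x 300 (y) x 80 mm high, lid shut. Origin: centre of its underside; x from its front (bar, robot's side) to its hinge, y to its left, z up. Deck under the lid 55 mm above the bench, with five pockets in a row (at x -8 mm) and, front centre, a round start key. Right-hand wall at y = -150 mm, front at x = -92.5 mm
- screen (a joint): hinge of the reader's lid, screen on its inner face; 0 = shut, grows as the front edge is raised, 1.57 = upright, 1.83 rad = 105 degrees, stop at 2.4. Lid 280 g, 165 mm from hinge axis to front edge, 300 wide; top face 14 mm above the hinge axis when shut. Stiff friction hinge (0.6 N m): it stays where it is left; 3 to 6 N at the bar moves it
- hinge_mid (a point): middle of the lid's hinge axis, fixed on the reader at x = +72.5, y = 0, z = 66 mm; the axis runs along the reader's y
- bar_mid (a point): middle of the lid's steel lifting bar: round, 12 mm thick, 130 mm long, parallel to the hinge, 201 mm from the hinge axis, 36 mm beyond the lid's front edge, on a leg at each end; moves with the lid, 66 mm high when shut. Can be pinched from above, fingers before and behind it, and turns between the fingers
- start (a joint): travel of the start key; 0 = up, 0.006 m = fully pressed; sprung (about 1.5 N to begin, 5 N fully down), comes back up by itself
- start_top (a point): centre of the top of the start key, a white round key 26 mm across, top 16 mm above the deck, in front of the middle pocket, under the lid when that is shut; pressed straight down
- pocket_1 (a point): middle of this pocket's floor, 50 mm above the bench. One of five alike open pockets, 92 (reader's x) x 34 (y) x 5 mm deep, side by side 56 mm apart; any cartridge may go in any pocket. A seated cartridge stands 9 mm above the deck
- pocket_2 (a point): middle of this pocket's floor, 50 mm above the bench. One of five alike open pockets, 92 (reader's x) x 34 (y) x 5 mm deep, side by side 56 mm apart; any cartridge may go in any pocket. A seated cartridge stands 9 mm above the deck
- pocket_3 (a point): middle of this pocket's floor, 50 mm above the bench. One of five alike open pockets, 92 (reader's x) x 34 (y) x 5 mm deep, side by side 56 mm apart; any cartridge may go in any pocket. A seated cartridge stands 9 mm above the deck
- pocket_4 (a point): middle of this pocket's floor, 50 mm above the bench. One of five alike open pockets, 92 (reader's x) x 34 (y) x 5 mm deep, side by side 56 mm apart; any cartridge may go in any pocket. A seated cartridge stands 9 mm above the deck
- pocket_5 (a point): middle of this pocket's floor, 50 mm above the bench. One of five alike open pockets, 92 (reader's x) x 34 (y) x 5 mm deep, side by side 56 mm apart; any cartridge may go in any pocket. A seated cartridge stands 9 mm above the deck
- cartridge_1: loose white plastic cartridge lying flat, 86 long x 28 wide x 14 mm thick, 30 g. Origin at the centre of that block; +x along it to the nose. Broad part (28 wide) from x -43 to +17 mm, narrow nose (16 wide) from +17 to +43 mm. Both faces alike, either may be up. Best gripped across the 28 mm at x about -13 mm. All cartridges are alike; three to five are present
- cartridge_2: loose white plastic cartridge lying flat, 86 long x 28 wide x 14 mm thick, 30 g. Origin at the centre of that block; +x along it to the nose. Broad part (28 wide) from x -43 to +17 mm, narrow nose (16 wide) from +17 to +43 mm. Both faces alike, either may be up. Best gripped across the 28 mm at x about -13 mm. All cartridges are alike; three to five are present
- cartridge_3: loose white plastic cartridge lying flat, 86 long x 28 wide x 14 mm thick, 30 g. Origin at the centre of that block; +x along it to the nose. Broad part (28 wide) from x -43 to +17 mm, narrow nose (16 wide) from +17 to +43 mm. Both faces alike, either may be up. Best gripped across the 28 mm at x about -13 mm. All cartridges are alike; three to five are present
- cartridge_4: loose white plastic cartridge lying flat, 86 long x 28 wide x 14 mm thick, 30 g. Origin at the centre of that block; +x along it to the nose. Broad part (28 wide) from x -43 to +17 mm, narrow nose (16 wide) from +17 to +43 mm. Both faces alike, either may be up. Best gripped across the 28 mm at x about -13 mm. All cartridges are alike; three to five are present
- cartridge_5: loose white plastic cartridge lying flat, 86 long x 28 wide x 14 mm thick, 30 g. Origin at the centre of that block; +x along it to the nose. Broad part (28 wide) from x -43 to +17 mm, narrow nose (16 wide) from +17 to +43 mm. Both faces alike, either may be up. Best gripped across the 28 mm at x about -13 mm. All cartridges are alike; three to five are present
- mouse: loose black computer mouse without cable, 108 long (x) x 60 wide x 34 mm high, 110 g, lying on the shut lid at the start; origin at the centre of its underside, +x to its front (wheel and buttons), z up. Gripped across its 60 mm width
- mouse_front (a point): the mouse's front edge, 54 mm ahead of its origin, 17 mm above its underside
- jar: squat amber glass jar with a white lid, 56 mm across, 70 mm high, 400 g, standing on the bench to the right of the reader; origin at the centre of its underside, axes parallel to the reader's. The gap between the reader's right-hand wall and the jar is 157 to 187 mm
Not all that is in view belongs to the job. What is shaped like the cartridge_1 but black is not meant. What is shaped like the cartridge_3 but yellow is not meant.

How it is judged:
By the outcome, as a careful person would: the job done as asked, in the order asked, and still so for the second after the job is handed in, with the robot touching nothing.
Of cartridge_1, cartridge_2, cartridge_3, cartridge_4, cartridge_5 only 3 to 5 are there at a start; the rules pass over those that are not, and their reading is None.
At some moment in a run one of cartridge_1, cartridge_2, cartridge_3, cartridge_4, cartridge_5 may be knocked a few centimetres aside while the robot is not near it.
Once in a run the grip may slacken for a moment while it holds something.
It also fails if it takes over 210 s, if anything falls off the work surface, if the arm or the gripper's body presses on something with over 40 N, if the wrist force passes 120 N, or if a joint passes its speed limit or range.

## Robot

A 7-joint arm with a two-finger parallel gripper is mounted at the origin on the work surface. World frame = base frame: x ahead of the robot, y to its left, z up, the work surface at z = 0. Lengths are in m, angles in degrees, forces in N, time in s.
With the tool pointing down it reaches from about 0.4 to 0.9 m from the base axis. Payload 5.5 kg.
Tool frame: the origin (TCP) lies at the centre of the arm's flange, where the gripper is bolted on; the fingertips stand 178 mm ahead of it and the grasp point (between the pads) lies 159 mm ahead of it; z points along the fingers, y is the line along which they close (so a half turn about z gives the same grasp; the last joint's range is limited). The gripper opens to 92 mm and grips with 3 to 60 N. Pads are 19 mm wide; open, the fingers measure 130 mm over their backs; the gripper's body (75 mm by 190 mm) begins 47 mm behind the grasp point.
Start: joints at [-57.685, 28.699, -24.465, 88.831, 12.651, 65.22, -12.049], TCP at [0.193, 0.621, 0.405] pointing down, gripper open.
Joint ranges: [-164.97, 164.97], [-17.58, 116.51], [-87.97, 89.64], [11.32, 138.91], [-80.73, 260.73], [10.89, 115.49], [-147.41, 147.41]. Speed limits (degrees/s): [147.25, 147.25, 180, 180, 180, 180, 180].

## Interface

Orientations are given as [roll, pitch, yaw] about the fixed x, y, z axes, in that order (R = Rz(yaw) Ry(pitch) Rx(roll)).
In Python, from cell import * gives the robot as it stands.
- The arm moves only by the tool apply_moves, never from a script. Its argument "steps" is a list that holds one entry, the list of rows, each a list of 6 numbers: the shift along the world's x, y, z normalised to -1 to 1, where 1 is 20 cm, then the turn, a rotation vector about the world's x, y, z normalised to -1 to 1, where 1 is 2 pi rad. A call has 1 to 10 rows; each row shifts and turns the commanded pose from where the row before left it; what a row does not reach is not made up. A row lasts 1/10 s, in which the tool goes at most 50 mm and 8.59 degrees, less where a joint would pass 70% of its speed; a pose out of reach is approached as far as the arm can. A call with a number of a shift or a turn outside -1 to 1 is refused whole. A call with a gripper value outside its range is refused whole. "claw" is the closure, from 0 (fully open) to 1 (shut), set as the call begins (left out, the last holds). The fingers move at their own pace and stop on an object; the grip force is fixed at half the most. Time passes only in rows, so rows that do not move let the fingers close. It gives the time, the measured TCP pose, the force, the opening and the grip force at its end, in the units of the state.
- sense(): the state, without advancing time (a new reading comes with each control period).
- grab_frame(name): name is "side" or "top" or "wrist"; returns the picture (400x640x3 uint8, blue, green, red); there is no depth.
- camera_model(name): a dict with "camera_matrix" (3x3 intrinsics, pixels), "R" (3x3) and "t" (3): a world point X has camera coordinates R X + t; the wrist camera has in their place "tool_from_camera" (4x4, takes a point from camera to tool coordinates, whose origin is the TCP and whose axes are the flange's). Camera axes: x right, y down, z forward; pixel columns grow to the right and rows downward; lengths in m; the calibration is good to about 2 mm. A picture is of the moment at which its call begins: read the wrist's pose just before it. camera_model takes no time and is no camera call.
- job_done(): hands the job in; it is judged then, once.
The state is a dict: "time_s": time; "joints": joint angles; "qvel": joint speeds; "effort": joint torques, N m; "position": TCP position; "tool_rot": TCP orientation; "wrist_force": force on the tool from outside, world axes, zero at the start; "wrist_torque": the same for the moment, N m; "gripper_width": finger opening in m; "finger_force": force on a finger pad.
Only numpy, scipy, OpenCV 4.12 (cv2) and the standard library are available. Lean on these libraries where they do the work, as an engineer would, in place of code of your own. Each camera call takes 0.05 s, during which the arm holds its last target. There are 200 camera calls.

## Working session

There is one attempt and no reset: what is moved stays moved. The work goes in short steps, Python scripts to look and compute and a tool call to move; the robot and the scene stay as the last step left them, time stands still between calls to the robot, and variables do not carry over. Pictures are saved under pics/ and viewed, at most 19 in all, crops included, and the job is handed in when it is done.

Besides the shell and the picture viewer there is one more tool, called after "Call:" as name(argument=value, ...), one argument or row to a line, values as JSON. apply_moves: Moves the arm, as the interface text tells. Its arguments: {"type":"object","properties":{"steps":{"type":"array","items":{"type":"array","items":{"type":"array","items":{"type":"number"}}}},"claw":{"type":"number"}},"required":["steps"]}

```bash
ls; mkdir -p pics; python3 - <<'E'
from cell import *
import cv2
s=sense();print(s)
for n in("side","top"):
    cv2.imwrite(f"pics/{n}0.png",grab_frame(n)); m=camera_model(n); print(n,m)
print(camera_model("wrist"))
E
```

```text
pics
{'time_s': 0.0, 'joints': array([-57.68482894,  28.75250127, -24.45040029,  88.88979546,
        12.65274199,  65.21848716, -12.0484792 ]), 'qvel': array([ 0.07108683, -0.08305885, -0.07066467, -0.02390885, -0.03365206,
        0.14957118, -0.01935817]), 'effort': array([-5.45865933e-04, -5.66592801e+01, -5.81649497e+00, -2.79112262e+01,
       -6.86526066e-02,  3.08966276e-02,  1.97642112e-04]), 'position': array([0.19257309, 0.62046308, 0.40369997]), 'tool_rot': array([-1.79892601e+02, -9.40464870e-04,  1.62766893e+02]), 'wrist_force': array([ 0.06682849, -0.53326409, -0.13785876]), 'wrist_torque': array([-0.02335482, -0.01718309, -0.00052696]), 'finger_force': 0.0, 'gripper_width': 0.0917403923499194}
side {'camera_matrix': array([[372.50476636,   0.        , 321.06073776],
       [  0.        , 372.50476636, 191.28253042],
       [  0.        ,   0.        ,   1.        ]]), 'R': array([[ 0.75597709, -0.65458598, -0.00397841],
       [-0.33987092, -0.38730597, -0.85701916],
       [ 0.55945187,  0.649239  , -0.51526918]]), 't': array([-0.36503051,  0.25526549,  0.81436678])}
[... 216 characters left out ...]
 -0.00304643],
       [-0.98334144, -0.02093935, -0.18055788],
       [ 0.18045015,  0.00694056, -0.98355964]]), 't': array([-0.00858925,  0.48609442,  1.15497586])}
{'camera_matrix': array([[335.662586  ,   0.        , 319.75431198],
       [  0.        , 335.662586  , 208.92757857],
       [  0.        ,   0.        ,   1.        ]]), 'tool_from_camera': array([[ 3.16207399e-04, -9.64855557e-01, -2.62780618e-01,
         7.19295782e-02],
       [ 9.99999818e-01,  1.70155356e-04,  5.78551041e-04,
         5.89472868e-04],
       [-5.13504657e-04, -2.62780754e-01,  9.64855436e-01,
         1.94953641e-02],
       [ 0.00000000e+00,  0.00000000e+00,  0.00000000e+00,
         1.00000000e+00]])}
```

View pics/top0.png

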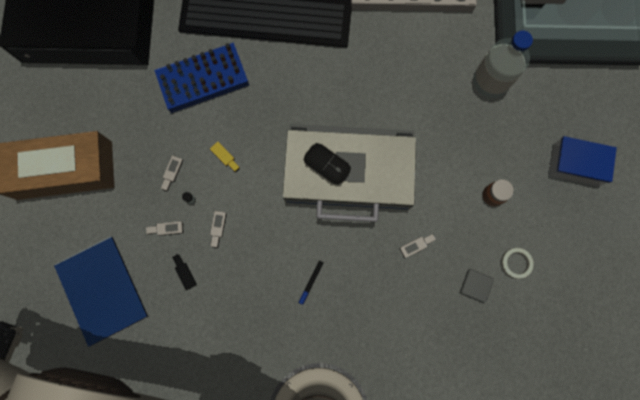

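View pics/side0.png

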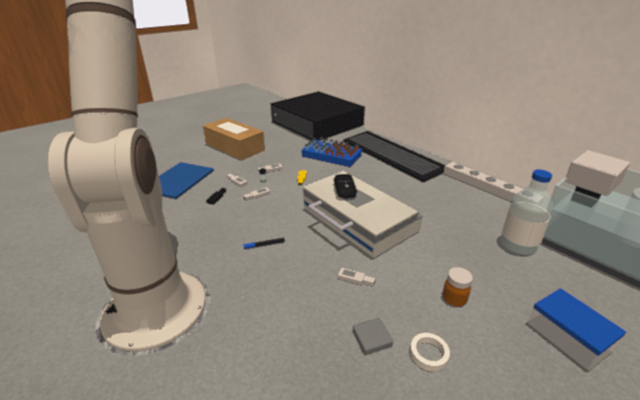

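Top view: white cartridges at about (172,172), (165,229), (218,228) and (418,245). The yellow one at (225,156) and the black one at (184,272) are decoys. The mouse is on the lid at (327,164), the jar at (498,193), and the reader's bar at (348,218). White tape at (517,263) isn't part of the job.

```bash
cat > h.py <<'E'
from cell import *
import cv2, numpy as np
from scipy.spatial.transform import Rotation as Ro
def cam(n,s=None):
    """K, world R (cam->world), centre"""
    m=camera_model(n);K=m["camera_matrix"]
    if n=="wrist":
        s=s or sense();T=m["tool_from_camera"];Rt=Ro.from_euler("xyz",s["tool_rot"],degrees=True).as_matrix()
        return K,Rt@T[:3,:3],Rt@T[:3,3]+s["position"]
    return K,m["R"].T,-m["R"].T@m["t"]
def ray(c,p):
    K,R,o=c;d=R@np.linalg.solve(K,[p[0],p[1],1]);return o,d/np.linalg.norm(d)
def onz(c,p,z):
    o,d=ray(c,p);return o+d*(z-o[2])/d[2]
def tri(a,pa,b,pb):
    o1,d1=ray(a,pa);o2,d2=ray(b,pb)
    k=np.linalg.lstsq(np.c_[d1,-d2],o2-o1,rcond=None)[0];x,y=o1+k[0]*d1,o2+k[1]*d2
    return (x+y)/2,np.linalg.norm(x-y)
def proj(c,X):
    K,R,o=c;q=K@(R.T@(np.array(X)-o));return q[:2]/q[2]
def blobs(mask,lo,hi):
    r=[]
    for c in cv2.findContours(mask.astype(np.uint8),cv2.RETR_EXTERNAL,cv2.CHAIN_APPROX_NONE)[0]:
        if lo<cv2.contourArea(c)<hi:r.append(c)
    return r
def cart(c,cc,z):
    """cartridge pose from contour on plane z: block centre, nose yaw, length, width"""
    P=np.array([onz(c,p,z)[:2] for p in cc[:,0,:].astype(float)],np.float32)
    (x,y),(w,h),a=cv2.minAreaRect(P);a=np.radians(a)
    ax=np.array([np.cos(a),np.sin(a)]);L,W=w,h
    if h>w:ax=np.array([-ax[1],ax[0]]);L,W=h,w
    q=cv2.moments(P.reshape(-1,1,2)*1000) # area centroid sits behind block centre
    ce=np.array([q["m10"],q["m01"]])/q["m00"]/1000
    if (ce-[x,y])@ax>0:ax=-ax
    return np.array([x,y]),np.degrees(np.arctan2(ax[1],ax[0])),L,W,(ce-[x,y])@ax
E
python3 - <<'E'
from h import *
im=cv2.imread("pics/top0.png");c=cam("top")
hsv=cv2.cvtColor(im,cv2.COLOR_BGR2HSV)
m=((hsv[...,1]<60)&(hsv[...,2]>125))
m=cv2.morphologyEx(m.astype(np.uint8),cv2.MORPH_CLOSE,np.ones((5,5)))
for k in blobs(m,80,9000):
    r=cart(c,k,.014 if cv2.contourArea(k)<1000 else .08);print(cv2.boundingRect(k),cv2.contourArea(k),np.round(r[0],3),*np.round(r[1:],3))
for n,p,z in[("mouse",(327,164),.1),("jar",(502,191),.07),("bar",(348,219),.066)]:print(n,onz(c,p,z))
print([onz(c,p,.08)[:2].round(3) for p in((288,130),(415,136),(413,205),(284,199))])
E
```

```text
(22, 380, 75, 20) 881.5 [0.049 0.586] -88.715 0.167 0.041 -0.015
(289, 369, 73, 31) 825.0 [ 0.078 -0.016] -98.528 0.165 0.054 -0.004
(503, 248, 30, 30) 660.5 [ 0.357 -0.461] 91.236 0.069 0.068 -0.001
(401, 235, 34, 22) 285.5 [ 0.395 -0.228] -62.579 0.083 0.025 -0.006
(147, 223, 22, 11) 106.0 [0.421 0.395] -88.769 0.05 0.024 -0.0
(211, 212, 14, 34) 149.5 [0.423 0.254] -6.699 0.081 0.025 -0.005
(493, 180, 20, 20) 281.0 [ 0.532 -0.432] 177.804 0.047 0.046 -0.0
(162, 168, 14, 21) 106.0 [0.542 0.381] 157.919 0.048 0.024 -0.002
(18, 146, 57, 32) 1355.0 [0.563 0.644] -81.333 0.13 0.061 -0.0
(283, 131, 132, 73) 8335.0 [ 0.565 -0.059] -92.108 0.298 0.157 -0.0
(417, 0, 59, 4) 142.5 [ 1.028 -0.307] 91.143 0.15 0.009 -0.007
(353, 0, 59, 3) 92.0 [ 1.026 -0.141] 91.143 0.151 0.006 -0.005
mouse [ 0.56417099 -0.00697065  0.1       ]
jar [ 0.51640962 -0.41134012  0.07      ]
bar [ 0.44423833 -0.05770848  0.066     ]
[array([0.649, 0.086]), array([ 0.641, -0.211]), array([ 0.477, -0.204]), array([0.485, 0.089])]
```

Call:
apply_moves(
  steps=[
    [[0.11, -0.21, 0.015, 0, 0, 0.0026], [0.11, -0.21, 0.015, 0, 0, 0.0026], [0.11, -0.21, 0.015, 0, 0, 0.0026], [0.11, -0.21, 0.015, 0, 0, 0.0026], [0.11, -0.21, 0.015, 0, 0, 0.0026], [0.11, -0.21, 0.015, 0, 0, 0.0026], [0.11, -0.21, 0.015, 0, 0, 0.0026], [0.11, -0.21, 0.015, 0, 0, 0.0026], [0.11, -0.21, 0.015, 0, 0, 0.0026], [0.11, -0.21, 0.015, 0, 0, 0.0026]],
  ],
)

```text
time_s: 1.1
position: [0.4129, 0.1988, 0.4348]
tool_rot: [-180.0, 0.0, 172.2]
wrist_force: [0.6, 0.6, 0.4]
gripper_width: 0.0917
finger_force: 0.0
```

Call:
apply_moves(
  steps=[
    [[0.11, -0.21, 0.015, 0, 0, 0.0026], [0.11, -0.21, 0.015, 0, 0, 0.0026], [0.11, -0.21, 0.015, 0, 0, 0.0026], [0.11, -0.21, 0.015, 0, 0, 0.0026], [0.11, -0.21, 0.015, 0, 0, 0.0026], [0.11, -0.21, 0.015, 0, 0, 0.0026], [0, 0, 0, 0, 0, 0], [0, 0, 0, 0, 0, 0]],
  ],
)

```text
time_s: 1.9
position: [0.5446, -0.0524, 0.452]
tool_rot: [180.0, -0.1, 177.6]
wrist_force: [-0.5, 0.9, -0.5]
gripper_width: 0.0918
finger_force: 0.0
```

```bash
python3 - <<'E'
from h import *
s=sense();print(s["position"],s["tool_rot"],s["time_s"],s["joints"])
np.save("s1.npy",s,allow_pickle=True)
cv2.imwrite("pics/w1.png",grab_frame("wrist"));cv2.imwrite("pics/top1.png",grab_frame("top"))
E
```

```text
[ 0.54455578 -0.05244071  0.45200103] [ 1.79993560e+02 -8.42855484e-02  1.77560284e+02] 1.9 [  3.74351733  13.81399195  -1.24862305 101.3033468    0.32205028
  64.97045953  89.9545875 ]
```

View pics/w1.png

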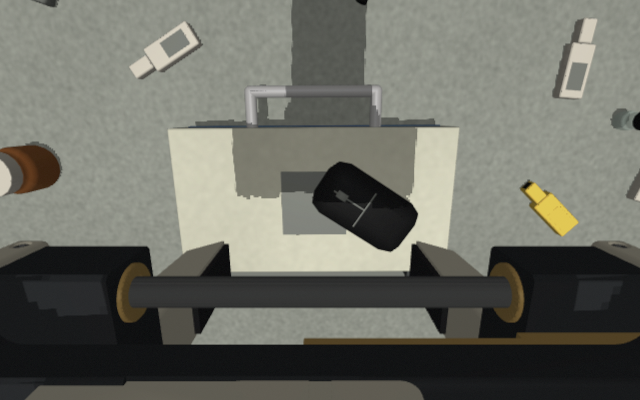

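The mouse sits at (365,206), with its wheel at (345,196), so its front points to the robot's right-front. The bar is at (314,91), the lid's front corners at (169,128) and (459,127), and the jar at the left edge.

```bash
cat >> h.py <<'E'
def crect(c,cc,z):
    P=np.array([onz(c,p,z)[:2] for p in cc[:,0,:].astype(float)],np.float32)
    (x,y),(w,h),a=cv2.minAreaRect(P);return np.round([x,y,w,h,a],4)
E
python3 - <<'E'
from h import *
s=np.load("s1.npy",allow_pickle=True).item();w=cam("wrist",s);t=cam("top")
iw=cv2.imread("pics/w1.png");it=cv2.imread("pics/top0.png")
# mouse outline
def dark(im,box):
    m=np.zeros(im.shape[:2],np.uint8);x0,y0,x1,y1=box
    m[y0:y1,x0:x1]=im[y0:y1,x0:x1].max(2)<52
    m=cv2.morphologyEx(m,cv2.MORPH_CLOSE,np.ones((5,5)));return max(blobs(m,50,1e5),key=cv2.contourArea)
mw=dark(iw,(295,150,430,262));mt=dark(it,(295,136,356,192))
for z in(.08,.09,.097,.105,.114):print(z,crect(w,mw,z),crect(t,mt,z))
f=lambda k:cv2.minAreaRect(k)[0]
print("mouse tri",tri(w,f(mw),t,f(mt)),f(mw),f(mt))
# lid front corners and bar, both views
for n,a,b in[("FR",(169,128),(413,205)),("FL",(459,127),(284,199)),("bar",(314,91),(348,211)),("barL",(376,91),(319,210)),("barR",(251,91),(377,213))]:print(n,tri(w,a,t,b))
np.savez("pics/x",0)
for n,(a,z) in dict(FR=((169,128),.08),FL=((459,127),.08),bar=((314,91),.066),cart=((165,52),.014)).items():print(n,onz(w,a,z))
# jar white top in top and side
isd=cv2.imread("pics/side0.png");sd=cam("side")
print("jar",tri(t,(502.5,189.5),sd,(459.5,275)))
g=lambda im,x,y,W,H:cv2.resize(im[y:y+H,x:x+W],None,fx=3,fy=3,interpolation=cv2.INTER_CUBIC)
a=g(it,270,115,160,120);b=g(it,470,160,70,60);b=cv2.copyMakeBorder(b,0,180,0,0,cv2.BORDER_CONSTANT)
cv2.imwrite("pics/crop1.png",np.hstack([a,b]))
E
```

```text
0.08 [ 5.68500e-01 -3.60000e-03  1.13400e-01  6.22000e-02  5.45986e+01] [ 5.70100e-01 -7.50000e-03  1.08600e-01  6.07000e-02  5.44882e+01]
0.09 [ 5.65800e-01 -4.80000e-03  1.10200e-01  6.04000e-02  5.45986e+01] [ 5.67400e-01 -7.50000e-03  1.07700e-01  6.01000e-02  5.44882e+01]
0.097 [ 5.63900e-01 -5.70000e-03  1.08000e-01  5.92000e-02  5.45986e+01] [ 5.65600e-01 -7.40000e-03  1.07000e-01  5.97000e-02  5.44882e+01]
0.105 [ 5.61800e-01 -6.80000e-03  1.05400e-01  5.78000e-02  5.45986e+01] [ 5.63500e-01 -7.40000e-03  1.06300e-01  5.93000e-02  5.44882e+01]
0.114 [ 5.59300e-01 -7.90000e-03  1.02500e-01  5.62000e-02  5.45986e+01] [ 5.61100e-01 -7.40000e-03  1.05400e-01  5.88000e-02  5.44882e+01]
mouse tri (array([ 0.56203222, -0.00747292,  0.10571597]), np.float64(0.0022761652132602486)) (363.9315185546875, 206.603759765625) (327.2540588378906, 163.7756805419922)
FR (array([ 0.47709371, -0.2042982 ,  0.07732527]), np.float64(0.001977017131657245))
FL (array([0.48567575, 0.08966485, 0.08689674]), np.float64(0.004052769024863605))
bar (array([ 0.45094911, -0.05322174,  0.13796105]), np.float64(0.0021689705347619445))
barL (array([0.45354005, 0.00572568, 0.11585111]), np.float64(0.006641379474088904))
barR (array([ 0.44905206, -0.11352296,  0.11803474]), np.float64(0.011119538198525172))
FR [ 0.47626212 -0.20250199  0.08      ]
FL [0.48778846 0.09343176 0.08      ]
bar [ 0.44576582 -0.05304454  0.066     ]
cart [ 0.39245299 -0.22239301  0.014     ]
jar (array([ 0.520213  , -0.41313195,  0.06796553]), np.float64(0.0005483810830871473))
```

View pics/crop1.png

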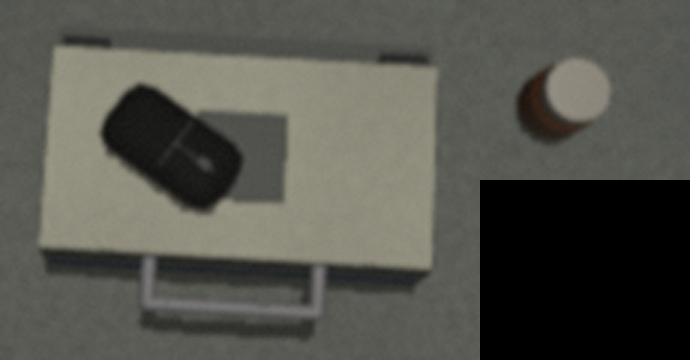

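Call:
apply_moves(
  steps=[
    [[0.01, 0.023, 0, 0, 0, -0.0228], [0.01, 0.023, 0, 0, 0, -0.0228], [0.01, 0.023, 0, 0, 0, -0.0228], [0.01, 0.023, 0, 0, 0, -0.0228], [0.01, 0.023, 0, 0, 0, -0.0228], [0.01, 0.023, 0, 0, 0, -0.0228], [0.01, 0.023, 0, 0, 0, -0.0228], [0.01, 0.023, 0, 0, 0, -0.0228], [0.01, 0.023, -0.02, 0, 0, -0.0228], [0.01, 0.023, -0.04, 0, 0, -0.0228]],
  ],
)

```text
time_s: 3.0
position: [0.5642, -0.0028, 0.4412]
tool_rot: [179.9, -0.1, 95.5]
wrist_force: [0.5, -0.0, 0.5]
gripper_width: 0.0915
finger_force: 0.0
```

Call:
apply_moves(
  steps=[
    [[0, 0, -0.1, 0, 0, -0.0228], [0, 0, -0.1, 0, 0, -0.0228], [0, 0, -0.1, 0, 0, -0.0228], [0, 0, -0.1, 0, 0, -0.0228], [0, 0, -0.1, 0, 0, -0.0228], [0, 0, -0.1, 0, 0, 0], [0, 0, 0, 0, 0, 0], [0, 0, 0, 0, 0, 0], [0, 0, 0, 0, 0, 0]],
  ],
)

```text
time_s: 3.9
position: [0.5649, -0.0045, 0.322]
tool_rot: [179.9, -0.1, 54.7]
wrist_force: [-0.2, 0.1, -0.1]
gripper_width: 0.0921
finger_force: 0.0
```

```bash
python3 - <<'E'
from h import *
s=sense();print(s["position"],s["tool_rot"],s["time_s"],s["joints"])
w=cam("wrist",s);im=grab_frame("wrist");it=grab_frame("top");cv2.imwrite("pics/w2.png",im);cv2.imwrite("pics/top2.png",it)
print(proj(w,[.5645,-.0065,.1]),"grasp pt img",)
R=Ro.from_euler("xyz",s["tool_rot"],degrees=True).as_matrix();print(proj(w,s["position"]+R@[0,0,.159]))
print("bar",tri(cam("wrist",np.load("s1.npy",allow_pickle=True).item()),(314,91),cam("top"),(347.3,217.7)))
E
```

```text
[ 0.56492648 -0.00445233  0.32196654] [ 1.79931184e+02 -8.94092038e-02  5.47044663e+01] 3.9 [-13.63924344  24.09346324  14.26204289 106.66208884  -7.58085789
  50.04498028 -30.99665982]
[322.93300036 236.05381348] grasp pt img
[322.93371552 278.33031408]
bar (array([ 0.44667839, -0.05578056,  0.0696083 ]), np.float64(0.00026396734089761823))
```

View pics/w2.png

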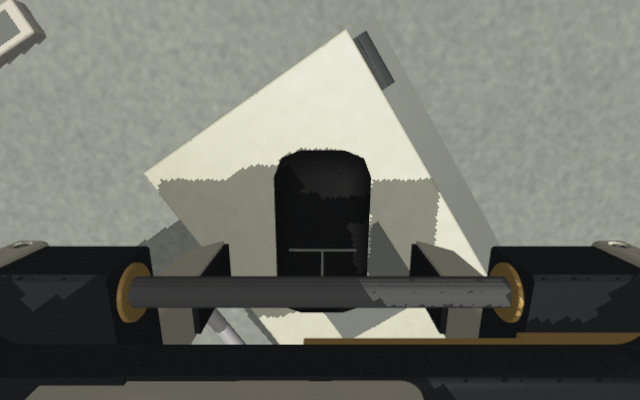

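The close view shows the mouse squarely between the fingers, with its sides at columns 275 and 370. I'll descend and grip.

Call:
apply_moves(
  steps=[
    [[0, -0.005, -0.1, 0, 0, 0], [0, -0.005, -0.1, 0, 0, 0], [0, 0, -0.07, 0, 0, 0], [0, 0, 0, 0, 0, 0], [0, 0, 0, 0, 0, 0]],
  ],
)

```text
time_s: 4.5
position: [0.5648, -0.0072, 0.2671]
tool_rot: [180.0, -0.0, 54.6]
wrist_force: [0.2, 0.4, 0.5]
gripper_width: 0.092
finger_force: 0.0
```

Call:
apply_moves(
  steps=[
    [[0, 0, 0, 0, 0, 0], [0, 0, 0, 0, 0, 0], [0, 0, 0, 0, 0, 0], [0, 0, 0, 0, 0, 0], [0, 0, 0, 0, 0, 0], [0, 0, 0, 0, 0, 0]],
  ],
  claw=1,
)

```text
time_s: 5.1
position: [0.5647, -0.0072, 0.267]
tool_rot: [180.0, -0.0, 54.6]
wrist_force: [-0.3, 0.8, 2.2]
gripper_width: 0.0598
finger_force: 30.0
```

Call:
apply_moves(
  steps=[
    [[0, 0, 0, 0, 0, 0], [0, 0, 0.05, 0, 0, 0], [0, 0, 0.1, 0, 0, 0], [0, 0, 0.15, 0, 0, 0], [0, 0, 0.15, 0, 0, 0], [0, 0, 0, 0, 0, 0]],
  ],
)

```text
time_s: 5.7
position: [0.5662, -0.0075, 0.3614]
tool_rot: [179.6, -0.3, 54.6]
wrist_force: [1.2, 0.9, 0.3]
gripper_width: 0.0597
finger_force: 30.0
```

Call:
apply_moves(
  steps=[
    [[-0.0137, -0.1007, 0, 0, 0, 0.02285], [-0.0137, -0.1007, 0, 0, 0, 0.02285], [-0.0137, -0.1007, 0, 0, 0, 0.02285], [-0.0137, -0.1007, 0, 0, 0, 0.02285], [-0.0137, -0.1007, 0, 0, 0, 0.02285], [-0.0137, -0.1007, 0, 0, 0, 0.02285], [-0.0137, -0.1007, 0, 0, 0, 0.02285], [-0.0137, -0.1007, 0, 0, 0, 0.02285], [-0.0137, -0.1007, 0, 0, 0, 0.02285], [-0.0137, -0.1007, 0, 0, 0, 0.02285]],
  ],
)

```text
time_s: 6.7
position: [0.5365, -0.2092, 0.3559]
tool_rot: [-180.0, -0.1, 137.2]
wrist_force: [-0.2, -0.7, -1.2]
gripper_width: 0.0596
finger_force: 3.0
```

Call:
apply_moves(
  steps=[
    [[-0.0137, -0.1007, 0, 0, 0, 0.02285], [-0.0137, -0.1007, 0, 0, 0, 0.02285], [-0.0137, -0.1007, 0, 0, 0, 0.02285], [-0.0137, -0.1007, 0, 0, 0, 0.02285], [-0.0137, -0.1007, 0, 0, 0, 0.02285], [0, 0, -0.1, 0, 0, 0], [0, 0, -0.15, 0, 0, 0], [0, 0, 0, 0, 0, 0], [0, 0, 0, 0, 0, 0], [0, 0, 0, 0, 0, 0]],
  ],
)

```text
time_s: 7.7
position: [0.524, -0.3093, 0.3079]
tool_rot: [-180.0, 0.1, 178.0]
wrist_force: [-0.5, -0.0, -1.6]
gripper_width: 0.0597
finger_force: 30.0
```

```bash
python3 - <<'E'
from h import *
s=sense();print(s["position"],s["tool_rot"],s["time_s"],s["joints"],s["gripper_width"],s["wrist_force"])
cv2.imwrite("pics/s3.png",grab_frame("side"))
w=cam("wrist",s);im=grab_frame("wrist");cv2.imwrite("pics/w3.png",im)
E
```

```text
[ 0.52400188 -0.30930231  0.3078683 ] [-1.79962490e+02  7.39579073e-02  1.78034913e+02] 7.7 [ 30.58595022  28.68724259  -3.36544842 100.36775388   2.08260593
  50.92221735 114.35687448] 0.059666312399435116 [-0.46093352 -0.03096163 -1.63199405]
```

View pics/w3.png

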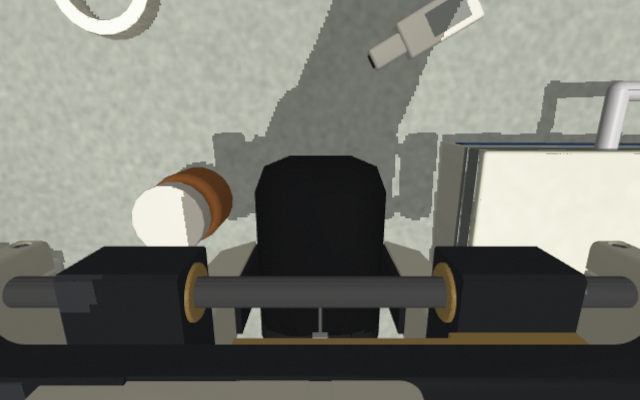

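The mouse is held straight, sides at columns 256 and 386. The jar is at (180,205) to the left and the reader wall on the right, both clear. I'll lower it.

Call:
apply_moves(
  steps=[
    [[0, 0, -0.15, 0, 0, 0], [0, 0, -0.15, 0, 0, 0], [0, 0, -0.15, 0, 0, 0], [0, 0, -0.1, 0, 0, 0], [0, 0, -0.03, 0, 0, 0], [0, 0, -0.01, 0, 0, 0], [0, 0, 0, 0, 0, 0], [0, 0, 0, 0, 0, 0]],
  ],
)

```text
time_s: 8.6
position: [0.5242, -0.3097, 0.1904]
tool_rot: [-179.9, 0.1, 178.0]
wrist_force: [0.7, 1.0, -1.4]
gripper_width: 0.06
finger_force: 30.0
```

Call:
apply_moves(
  steps=[
    [[0, 0, -0.008, 0, 0, 0], [0, 0, 0, 0, 0, 0], [0, 0, 0, 0, 0, 0]],
  ],
)

```text
time_s: 8.9
position: [0.5235, -0.3093, 0.1875]
tool_rot: [-180.0, 0.0, 178.0]
wrist_force: [0.9, -0.6, -1.3]
gripper_width: 0.0596
finger_force: 30.0
```

Call:
apply_moves(
  steps=[
    [[0, 0, 0, 0, 0, 0], [0, 0, 0, 0, 0, 0], [0, 0, 0, 0, 0, 0], [0, 0, 0, 0, 0, 0], [0, 0, 0.02, 0, 0, 0], [0, 0, 0.1, 0, 0, 0], [0, 0, 0.2, 0, 0, 0], [0, 0, 0.2, 0, 0, 0], [0, 0, 0.2, 0, 0, 0], [0, 0, 0.2, 0, 0, 0]],
  ],
  claw=0.2,
)

```text
time_s: 9.9
position: [0.5232, -0.3091, 0.3731]
tool_rot: [-180.0, 0.0, 178.0]
wrist_force: [0.1, -0.4, -1.0]
gripper_width: 0.0733
finger_force: 0.0
```

Call:
apply_moves(
  steps=[
    [[-0.0351, 0.1157, 0, 0, 0, -0.0227], [-0.0351, 0.1157, -0.036, 0, 0, -0.0227], [-0.0351, 0.1157, -0.036, 0, 0, -0.0227], [-0.0351, 0.1157, -0.036, 0, 0, -0.0227], [-0.0351, 0.1157, -0.036, 0, 0, -0.0227], [-0.0351, 0.1157, -0.036, 0, 0, -0.0227], [-0.0351, 0.1157, -0.036, 0, 0, -0.0227], [-0.0351, 0.1157, -0.036, 0, 0, -0.0227], [-0.0351, 0.1157, -0.036, 0, 0, -0.0227], [-0.0351, 0.1157, -0.036, 0, 0, -0.0227]],
  ],
  claw=0.74,
)

```text
time_s: 10.9
position: [0.4529, -0.0769, 0.3065]
tool_rot: [180.0, -0.0, 96.0]
wrist_force: [-0.3, 0.3, 0.1]
gripper_width: 0.024
finger_force: 0.0
```

Call:
apply_moves(
  steps=[
    [[-0.0351, 0.1157, -0.036, 0, 0, -0.0227], [0, 0, 0, 0, 0, 0], [0, 0, 0, 0, 0, 0], [0, 0, 0, 0, 0, 0]],
  ],
)

```text
time_s: 11.3
position: [0.4467, -0.0555, 0.2997]
tool_rot: [179.9, 0.0, 88.2]
wrist_force: [1.0, 0.4, -0.1]
gripper_width: 0.0239
finger_force: 0.0
```

```bash
python3 - <<'E'
from h import *
s=sense();print(s["position"],s["tool_rot"],s["time_s"],s["joints"],s["gripper_width"])
np.save("s4.npy",s,allow_pickle=True)
w=cam("wrist",s);im=grab_frame("wrist");cv2.imwrite("pics/w4.png",im);cv2.imwrite("pics/top4.png",grab_frame("top"))
R=Ro.from_euler("xyz",s["tool_rot"],degrees=True).as_matrix();print(proj(w,s["position"]+R@[0,0,.159]),proj(w,[.446,-.0545,.066]))
E
```

```text
[ 0.44672798 -0.05552852  0.2996772 ] [1.79921478e+02 2.15221725e-02 8.81719164e+01] 11.3 [ -2.56722853  15.27584825   7.05919845 122.77691343  -2.74578272
  42.01100923   4.45517811] 0.023851362567411334
[322.1335423  279.87866456] [319.75453631 226.48437648]
```

View pics/w4.png

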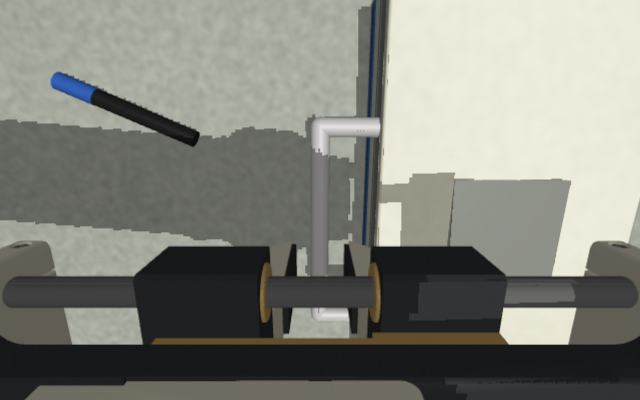

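The bar is at column 320, rows 125–315, centred between the fingers. There is a gap of about 48 px behind it to the lid edge, so the rear finger fits.

Call:
apply_moves(
  steps=[
    [[-0.0035, 0, -0.1, 0, 0, 0], [0, 0, -0.1, 0, 0, 0], [0, 0, -0.1, 0, 0, 0], [0, 0, -0.075, 0, 0, 0], [0, 0, 0, 0, 0, 0], [0, 0, 0, 0, 0, 0]],
  ],
)

```text
time_s: 12.0
position: [0.4457, -0.0554, 0.2243]
tool_rot: [-180.0, 0.0, 88.1]
wrist_force: [1.3, 0.0, 1.3]
gripper_width: 0.024
finger_force: 0.0
```

Call:
apply_moves(
  steps=[
    [[0, 0, 0, 0, 0, 0], [0, 0, 0, 0, 0, 0], [0, 0, 0, 0, 0, 0], [0, 0, 0, 0, 0, 0], [0, 0, 0, 0, 0, 0]],
  ],
  claw=1,
)

```text
time_s: 12.5
position: [0.4465, -0.0549, 0.225]
tool_rot: [179.8, 0.0, 88.1]
wrist_force: [1.3, -1.8, 5.4]
gripper_width: 0.0111
finger_force: 30.0
```

```bash
python3 - <<'E'
from h import *
s=sense();print(s["position"],s["wrist_force"],s["gripper_width"])
# arc rows, 18 steps to 105 deg plus a bit
th=np.radians(np.linspace(0,105,22));y=np.radians(-1.9)
p=np.c_[-.201*np.cos(th)*np.cos(y),-.201*np.cos(th)*np.sin(y),.201*np.sin(th)]
print((np.diff(p,axis=0)/.2).round(4).tolist())
E
```

```text
[ 0.44647705 -0.05491147  0.22499114] [ 1.31618469 -1.83007154  5.44550073] 0.011055399039538755
[[0.0038, -0.0001, 0.0876], [0.0114, -0.0004, 0.0869], [0.019, -0.0006, 0.0856], [0.0263, -0.0009, 0.0836], [0.0335, -0.0011, 0.081], [0.0405, -0.0013, 0.0778], [0.0471, -0.0016, 0.0739], [0.0533, -0.0018, 0.0696], [0.0592, -0.002, 0.0646], [0.0646, -0.0021, 0.0592], [0.0695, -0.0023, 0.0534], [0.0739, -0.0025, 0.0471], [0.0777, -0.0026, 0.0405], [0.081, -0.0027, 0.0336], [0.0836, -0.0028, 0.0264], [0.0855, -0.0028, 0.019], [0.0869, -0.0029, 0.0114], [0.0875, -0.0029, 0.0038], [0.0875, -0.0029, -0.0038], [0.0869, -0.0029, -0.0114], [0.0855, -0.0028, -0.019]]
```

Call:
apply_moves(
  steps=[
    [[0.0038, -0.0001, 0.0876, 0, 0, 0], [0.0114, -0.0004, 0.0869, 0, 0, 0], [0.019, -0.0006, 0.0856, 0, 0, 0], [0.0263, -0.0009, 0.0836, 0, 0, 0], [0.0335, -0.0011, 0.081, 0, 0, 0], [0.0405, -0.0013, 0.0778, 0, 0, 0], [0.0471, -0.0016, 0.0739, 0, 0, 0], [0, 0, 0, 0, 0, 0]],
  ],
)

```text
time_s: 13.3
position: [0.4812, -0.0562, 0.3399]
tool_rot: [-179.8, 0.0, 88.1]
wrist_force: [-5.9, -1.2, 4.0]
gripper_width: 0.0108
finger_force: 30.0
```

Call:
apply_moves(
  steps=[
    [[0.0533, -0.0018, 0.0696, 0, 0, 0], [0.0592, -0.002, 0.0646, 0, 0, 0], [0.0646, -0.0021, 0.0592, 0, 0, 0], [0.0695, -0.0023, 0.0534, 0, 0, 0], [0.0739, -0.0025, 0.0471, 0, 0, 0], [0.0777, -0.0026, 0.0405, 0, 0, 0], [0.081, -0.0027, 0.0336, 0, 0, 0], [0, 0, 0, 0, 0, 0]],
  ],
)

```text
time_s: 14.1
position: [0.5782, -0.0598, 0.4162]
tool_rot: [179.9, 0.0, 88.1]
wrist_force: [-8.1, -0.5, 23.9]
gripper_width: 0.0111
finger_force: 30.0
```

Call:
apply_moves(
  steps=[
    [[0.0836, -0.0028, 0.0264, 0, 0, 0], [0.0855, -0.0028, 0.019, 0, 0, 0], [0.0869, -0.0029, 0.0114, 0, 0, 0], [0.0875, -0.0029, 0.0038, 0, 0, 0], [0.0875, -0.0029, -0.0038, 0, 0, 0], [0.0869, -0.0029, -0.0114, 0, 0, 0], [0.0855, -0.0028, -0.019, 0, 0, 0], [0, 0, 0, 0, 0, 0], [0, 0, 0, 0, 0, 0]],
  ],
)

```text
time_s: 15.0
position: [0.6993, -0.0641, 0.4184]
tool_rot: [179.8, 0.1, 88.1]
wrist_force: [4.2, -3.7, 2.4]
gripper_width: 0.0107
finger_force: 30.0
```

```bash
python3 - <<'E'
from h import *
s=sense();print(s["position"],s["wrist_force"],s["gripper_width"])
cv2.imwrite("pics/s5.png",grab_frame("side")[100:300,220:500]);
E
```

```text
[ 0.69930461 -0.06414004  0.41836257] [ 4.21338825 -3.71574863  2.3592156 ] 0.010725948227874383
```

View pics/s5.png

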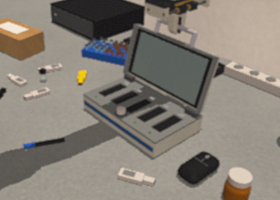

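The lid stands open with the screen facing the robot. The pockets and key are visible, and the mouse sits between the reader and the jar. TCP displacement gives about 105.0°.

Call:
apply_moves(
  steps=[
    [[0, 0, 0, 0, 0, 0], [0, 0, 0, 0, 0, 0], [0, 0, 0, 0, 0, 0], [0, 0, 0.1, 0, 0, 0], [0, 0, 0.15, 0, 0, 0], [0, 0, 0, 0, 0, 0], [-0.2, 0, 0, 0, 0, 0.0227], [-0.2, 0, 0, 0, 0, 0.0227], [-0.2, 0, 0, 0, 0, 0.0227], [-0.2, 0, 0, 0, 0, 0.0227]],
  ],
  claw=0.6,
)

```text
time_s: 16.05
position: [0.5363, -0.0627, 0.4672]
tool_rot: [-179.9, -0.1, 121.2]
wrist_force: [-0.6, -0.5, -0.1]
gripper_width: 0.0368
finger_force: 0.0
```

Call:
apply_moves(
  steps=[
    [[-0.1, 0, 0, 0, 0, 0.0227], [-0.05, 0, 0, 0, 0, 0.0227], [0, 0, 0, 0, 0, 0.0227], [0, 0, 0, 0, 0, 0.0227], [0, 0, 0, 0, 0, 0.0227], [0, 0, 0, 0, 0, 0.0227], [0, 0, 0, 0, 0, 0.0227], [0, 0, 0, 0, 0, 0], [0, 0, 0, 0, 0, 0], [0, 0, 0, 0, 0, 0]],
  ],
  claw=0,
)

```text
time_s: 17.05
position: [0.5082, -0.063, 0.468]
tool_rot: [180.0, -0.0, 177.9]
wrist_force: [0.3, 0.5, -1.7]
gripper_width: 0.0917
finger_force: 0.0
```

```bash
python3 - <<'E'
from h import *
s=sense();print(s["position"],s["tool_rot"],s["time_s"],s["joints"])
np.save("s6.npy",s,allow_pickle=True)
w=cam("wrist",s);im=grab_frame("wrist");cv2.imwrite("pics/w6.png",im);cv2.imwrite("pics/top6.png",grab_frame("top"));cv2.imwrite("pics/side6.png",grab_frame("side"))
E
```

```text
[ 0.50819755 -0.06304272  0.46801975] [ 1.79992959e+02 -2.91716416e-02  1.77859656e+02] 17.05 [  6.9609858    9.37093837  -3.25151591 104.66298014   0.57237563
  66.01132156  91.37944624]
```

View pics/w6.png

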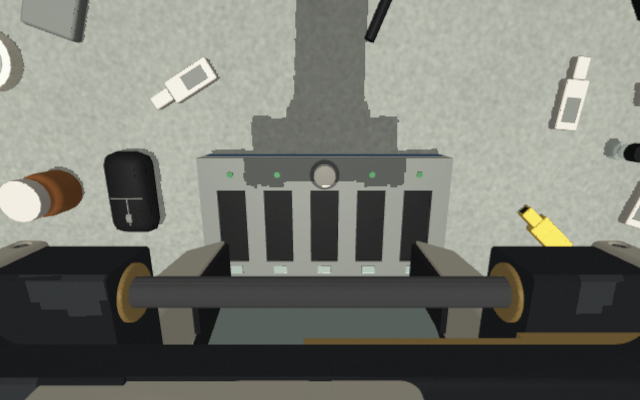

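The deck is clear. Five pockets lie along row 226 (columns 233–415), with the key at (324,175). The mouse at (132,190) has its wheel end away from the robot, and the jar hasn't moved.

```bash
python3 - <<'E'
from h import *
s=np.load("s6.npy",allow_pickle=True).item();w=cam("wrist",s);t=cam("top")
iw=cv2.imread("pics/w6.png");it=cv2.imread("pics/top6.png")
P={}
for n,c,im,box in(("w",w,iw,(205,186,445,268)),("t",t,it,(285,140,415,200))):
    m=np.zeros(im.shape[:2],np.uint8);x0,y0,x1,y1=box;m[y0:y1,x0:x1]=im[y0:y1,x0:x1].max(2)<70
    b=sorted([k for k in blobs(m,100,5000)],key=lambda k:-onz(c,cv2.minAreaRect(k)[0],.055)[1])
    P[n]=[cv2.minAreaRect(k)[0] for k in b]
    for k in b:print(n,np.round(cv2.minAreaRect(k)[0],1),crect(c,k,.055))
if len(P["w"])==len(P["t"]):
    for a,b in zip(P["w"],P["t"]):print(np.round(tri(w,a,t,b)[0],4),round(tri(w,a,t,b)[1],4))
# cartridges / mouse / jar in both
for n,c,im in(("w",w,iw),("t",t,it)):
    h=cv2.cvtColor(im,cv2.COLOR_BGR2HSV)
    m=((h[...,1]<45)&(h[...,2]>(205 if n=="w" else 125))).astype(np.uint8)
    m=cv2.morphologyEx(m,cv2.MORPH_CLOSE,np.ones((9,9)if n=="w" else (7,7)))
    for k in blobs(m,130,3000):
        r=cart(c,k,.014)
        if .03<r[2]<.1: print(n,cv2.boundingRect(k),np.round(r[0],4),*np.round(r[1:],3))
print("key",onz(w,(324,174),.071),"mouse",onz(w,(132,192),.017))
it2=cv2.resize(it[150:300,130:450],None,fx=2.4,fy=2.4,interpolation=cv2.INTER_CUBIC);cv2.imwrite("pics/top6c.png",it2)
E
```

```text
w [416.5 229. ] [0.5754 0.056  0.1015 0.042  1.4681]
w [369.8 225.5] [ 5.68200e-01 -2.70000e-03  3.25000e-02  8.94000e-02  8.79135e+01]
w [324.  225.5] [ 5.661e-01 -5.860e-02  3.270e-02  8.930e-02  8.787e+01]
w [278.4 225.5] [ 5.64000e-01 -1.14700e-01  3.27000e-02  8.94000e-02  8.79177e+01]
w [227. 229.] [ 5.66300e-01 -1.81800e-01  5.45000e-02  9.90000e-02  8.77971e+01]
t [313.8 168.9] [5.63800e-01 2.34000e-02 9.62000e-02 1.46800e-01 8.75579e+01]
w (626, 199, 14, 29) [0.5783 0.3576] -168.101 0.04 0.017 -0.003
w (0, 181, 41, 41) [ 0.5299 -0.4625] 163.85 0.056 0.052 -0.0
w (151, 57, 65, 52) [ 0.3924 -0.2269] -61.911 0.085 0.027 -0.005
w (556, 56, 35, 74) [0.4195 0.2546] 173.121 0.085 0.027 -0.005
w (0, 40, 11, 47) [ 0.3612 -0.4345] -16.15 0.053 0.012 -0.0
t (276, 370, 35, 30) [0.0692 0.0573] 131.706 0.099 0.033 -0.001
t (503, 248, 31, 30) [ 0.3567 -0.4608] 44.098 0.069 0.069 -0.0
t (146, 222, 35, 12) [0.4207 0.3811] -82.983 0.082 0.024 -0.005
t (211, 211, 14, 35) [0.4229 0.2537] 172.894 0.082 0.025 -0.005
t (493, 180, 20, 20) [ 0.5322 -0.4324] 177.804 0.047 0.046 -0.0
t (162, 156, 19, 33) [0.5572 0.3752] -17.99 0.082 0.025 -0.005
key [ 0.49833517 -0.05667935  0.071     ] mouse [ 0.52162598 -0.30918255  0.017     ]
```

View pics/top6c.png

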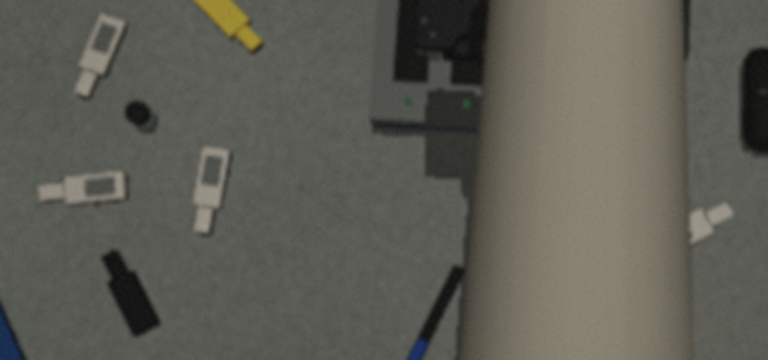

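```bash
cat >> h.py <<'E'
def cart2(c,cc,z=.014):
    P=np.array([onz(c,p,z)[:2] for p in cc[:,0,:].astype(float)],np.float32)
    (x,y),(w,h),a=cv2.minAreaRect(P);a=np.radians(a)
    ax=np.array([np.cos(a),np.sin(a)]);L,W=w,h
    if h>w:ax=np.array([-ax[1],ax[0]]);L,W=h,w
    n=np.array([-ax[1],ax[0]]);d=P-[x,y];l=d@ax;v=np.abs(d@n)
    f,b=[v[(k>.022)&(k<.036)].mean() for k in(l,-l)]   # half width near each end
    if f>b:ax=-ax;f,b=b,f
    c0=np.array([x,y]);g=c0-.013*ax
    return dict(c=c0.round(4),yaw=round(float(np.degrees(np.arctan2(ax[1],ax[0]))),1),LW=np.round([L,W],4),hw=np.round([f,b],4),grasp=g.round(4))
def white(im,v,k,lo=130,hi=20000):
    h=cv2.cvtColor(im,cv2.COLOR_BGR2HSV);m=((h[...,1]<50)&(h[...,2]>v)).astype(np.uint8)
    return blobs(cv2.morphologyEx(m,cv2.MORPH_CLOSE,np.ones((k,k))),lo,hi)
def hover(tag,pred):
    s=sense();print(s["position"].round(4),s["tool_rot"].round(2),s["time_s"],s["joints"].round(0))
    w=cam("wrist",s);im=grab_frame("wrist");it=grab_frame("top");cv2.imwrite(f"pics/{tag}w.png",im);cv2.imwrite(f"pics/{tag}t.png",it)
    t=cam("top");r={}
    for n,c,i,v,k,lo in(("w",w,im,150,25,1500),("t",t,it,120,7,130)):
        for q in white(i,v,k,lo):
            if abs(onz(c,cv2.minAreaRect(q)[0],.014)[:2]-pred).max()<.03:
                print(n,cart2(c,q));r[n]=cv2.minAreaRect(q)[0]
    if len(r)==2:print("height tri",tri(w,r["w"],t,r["t"]))
E
python3 -c "
from h import *
c=cam('top');im=cv2.imread('pics/top6.png')
for k in white(im,125,7):
    try:
        r=cart2(c,k)
        if .07<r['LW'][0]<.1: print(r)
    except Exception as e: pass
"
```

```text
{'c': array([0.0692, 0.0573]), 'yaw': 131.7, 'LW': array([0.0986, 0.033 ]), 'hw': array([0.0122, 0.0125]), 'grasp': array([0.0779, 0.0476])}
{'c': array([0.4207, 0.3811]), 'yaw': 97.0, 'LW': array([0.0817, 0.0241]), 'hw': array([0.0051, 0.0083]), 'grasp': array([0.4223, 0.3682])}
{'c': array([0.4229, 0.2537]), 'yaw': 172.9, 'LW': array([0.0822, 0.0251]), 'hw': array([0.0055, 0.0115]), 'grasp': array([0.4358, 0.2521])}
{'c': array([0.5572, 0.3752]), 'yaw': 162.0, 'LW': array([0.0823, 0.0245]), 'hw': array([0.0053, 0.0082]), 'grasp': array([0.5695, 0.3712])}
```

Call:
apply_moves(
  steps=[
    [[-0.0756, -0.0956, -0.105, 0, 0, -0.0208], [-0.0756, -0.0956, -0.105, 0, 0, -0.0208], [-0.0756, -0.0956, -0.105, 0, 0, -0.0208], [-0.0756, -0.0956, -0.105, 0, 0, -0.0208], [-0.0756, -0.0956, -0.105, 0, 0, -0.0208], [-0.0756, -0.0956, -0.105, 0, 0, -0.0208], [-0.0756, -0.0956, -0.105, 0, 0, -0.0208], [-0.0756, -0.0956, -0.105, 0, 0, -0.0208], [0, 0, 0, 0, 0, 0], [0, 0, 0, 0, 0, 0]],
  ],
)

```text
time_s: 18.2
position: [0.3874, -0.2162, 0.3001]
tool_rot: [-180.0, -0.0, 118.1]
wrist_force: [0.6, 0.3, 0.6]
gripper_width: 0.092
finger_force: 0.0
```

```bash
python3 -c "
from h import *
hover('c1',(.393,-.227))"
```

```text
[ 0.3874 -0.2162  0.3001] [-1.7998e+02 -4.0000e-02  1.1810e+02] 18.2 [ 16.  15.  10. 124.  -4.  42.  58.]
```

View pics/c1w.png

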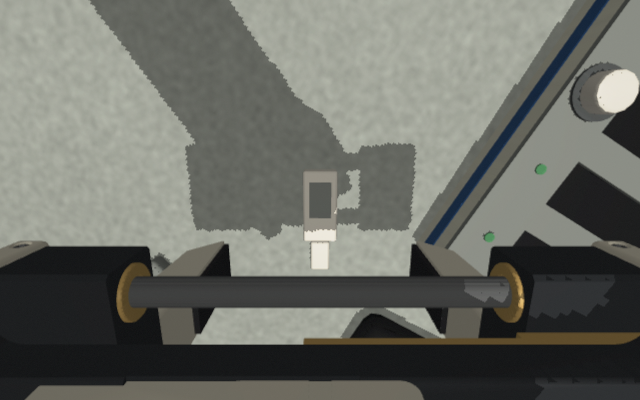

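The cartridge is centred between the fingers and lies straight: broad part at columns 304–338, back at row 171, nose tip at row 269.

```bash
python3 -c "
from h import *
s=sense();w=cam('wrist',s)
b=onz(w,(321,171.5),.014);n=onz(w,(320,269.5),.014);print(b,n,np.linalg.norm(n-b),(b+n)/2)
R=Ro.from_euler('xyz',s['tool_rot'],degrees=True).as_matrix()
print('tool frame',R.T@((b+n)/2-s['position']), 'tilt', np.degrees(np.arctan2(*(n-b)[1::-1])))
im=cv2.imread('pics/c1w.png');g=im.max(2).astype(int);print(g[200,295:350:1]);print(g[165:180,320])
"
```

```text
[ 0.37517685 -0.18870322  0.014     ] [ 0.41503564 -0.26451037  0.014     ] 0.08564722297174188 [ 0.39510624 -0.22660679  0.014     ]
tool frame [-1.25206943e-02  2.12191885e-04  2.87017759e-01] tilt -62.26497364983821
[100 100 101 101 102 101  99 100 120 137 148 148 149 148 107  88  89  88
  88  88  88  87  88  87  89  88  88  88  87  88  89  88  88  89  88  88
 136 149 148 149 144 133 158 167 168 168 170 172 174 174 173 171 170 171
 170]
[106 106 107 105 106 108 128 144 148 151 150 149 150 150 150]
```

Call:
apply_moves(
  steps=[
    [[0, 0, -0.2, 0, 0, 0], [0, 0, -0.2, 0, 0, 0], [0, 0, -0.1, 0, 0, 0], [0, 0, -0.075, 0, 0, 0], [0, 0, 0, 0, 0, 0], [0, 0, 0, 0, 0, 0]],
  ],
)

```text
time_s: 18.9
position: [0.3884, -0.2158, 0.1859]
tool_rot: [179.9, 0.0, 118.2]
wrist_force: [0.2, -0.7, -0.4]
gripper_width: 0.0918
finger_force: 0.0
```

Call:
apply_moves(
  steps=[
    [[0, 0, 0, 0, 0, 0], [0, 0, 0, 0, 0, 0], [0, 0, 0, 0, 0, 0], [0, 0, 0, 0, 0, 0], [0, 0, 0, 0, 0, 0], [0, 0, 0, 0, 0, 0], [0, 0, 0, 0, 0, 0], [0, 0, 0, 0, 0, 0]],
  ],
  claw=1,
)

```text
time_s: 19.7
position: [0.3874, -0.2161, 0.1853]
tool_rot: [-180.0, -0.0, 118.1]
wrist_force: [0.5, -0.2, 0.8]
gripper_width: 0.0326
finger_force: 0.0
```

Call:
apply_moves(
  steps=[
    [[0, 0, 0.1, 0, 0, 0], [0, 0, 0.2, 0, 0, 0], [0, 0, 0.2, 0, 0, 0], [0, 0, 0.1, 0, 0, 0], [0, 0, 0, 0, 0, 0]],
  ],
)

```text
time_s: 20.2
position: [0.3886, -0.2167, 0.3082]
tool_rot: [179.8, 0.3, 118.1]
wrist_force: [0.8, 0.7, -1.2]
gripper_width: 0.0005
finger_force: 0.0
```

I lifted before the fingers had closed, so the grip is empty. I'll reopen less wide and look again.

Call:
apply_moves(
  steps=[
    [[0, 0, -0.02, 0, 0, 0], [0, 0, 0, 0, 0, 0], [0, 0, 0, 0, 0, 0], [0, 0, 0, 0, 0, 0], [0, 0, 0, 0, 0, 0], [0, 0, 0, 0, 0, 0], [0, 0, 0, 0, 0, 0], [0, 0, 0, 0, 0, 0], [0, 0, 0, 0, 0, 0]],
  ],
  claw=0.45,
)

```text
time_s: 21.1
position: [0.3874, -0.2161, 0.3013]
tool_rot: [180.0, 0.0, 118.1]
wrist_force: [-0.7, 0.1, -0.3]
gripper_width: 0.0504
finger_force: 0.0
```

```bash
cat >> h.py <<'E'
def near(tag=None):
    """cartridge seen by the wrist camera, in tool frame; looks inside columns 240-400"""
    s=sense();print(s["position"].round(4),s["tool_rot"].round(2),s["time_s"],s["gripper_width"].round(3))
    w=cam("wrist",s);im=grab_frame("wrist")
    if tag:cv2.imwrite(f"pics/{tag}.png",im)
    h=cv2.cvtColor(im,cv2.COLOR_BGR2HSV)
    g=cv2.GaussianBlur(im,(5,5),0).astype(int)
    m=((g[...,2]-g[...,0]>6)&(g.max(2)>75)&(g.max(2)-g.min(2)<60)).astype(np.uint8)
    m[:,:230]=0;m[:,410:]=0;m[276:]=0
    m=cv2.morphologyEx(m,cv2.MORPH_OPEN,np.ones((3,3)))
    m=cv2.morphologyEx(m,cv2.MORPH_CLOSE,np.ones((25,25)))
    R=Ro.from_euler("xyz",s["tool_rot"],degrees=True).as_matrix()
    for k in blobs(m,700,20000):
        r=cart2(w,k);d=np.r_[r["grasp"],.014]-s["position"]
        print(cv2.boundingRect(k),r,"tool",(R.T@d).round(4))
E
python3 -c "
from h import *
near('c2w')
im=cv2.imread('pics/c1w.png');print(im[200,306],im[205,450],im[185,230],im[230,320],im[250,280])"
```

```text
Traceback (most recent call last):
  File "h.py", line 63, in near
    s=sense();print(s["position"].round(4),s["tool_rot"].round(2),s["time_s"],s["gripper_width"].round(3))
                                                                              ^^^^^^^^^^^^^^^^^^^^^^^^
AttributeError: 'float' object has no attribute 'round'
```

```bash
sed -i 's/s\["gripper_width"\].round(3)/round(s["gripper_width"],3)/' h.py; python3 -c "
from h import *
near('c2w')
im=cv2.imread('pics/c1w.png');print(im[200,306],im[205,450],im[185,230],im[230,320],im[250,280])
im=cv2.imread('pics/c2w.png');cv2.imwrite('pics/c2c.png',im[120:300,200:440])"
```

```text
[ 0.3874 -0.2161  0.3013] [180.     0.   118.11] 21.1 0.05
[134 144 148] [76 75 71] [ 96 102 101] [222 233 238] [161 172 169]
```

View pics/c2c.png

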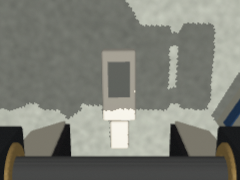

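It hasn't moved (columns 303–337, rows 170–269). I'll grasp again and wait this time.

Call:
apply_moves(
  steps=[
    [[0, 0, -0.2, 0, 0, 0], [0, 0, -0.2, 0, 0, 0], [0, 0, -0.1, 0, 0, 0], [0, 0, -0.08, 0, 0, 0], [0, 0, 0, 0, 0, 0], [0, 0, 0, 0, 0, 0]],
  ],
)

```text
time_s: 21.75
position: [0.3874, -0.2162, 0.1854]
tool_rot: [-180.0, -0.0, 118.1]
wrist_force: [-0.2, 0.5, 1.0]
gripper_width: 0.0502
finger_force: 0.0
```

Call:
apply_moves(
  steps=[
    [[0, 0, 0, 0, 0, 0], [0, 0, 0, 0, 0, 0], [0, 0, 0, 0, 0, 0], [0, 0, 0, 0, 0, 0], [0, 0, 0, 0, 0, 0], [0, 0, 0, 0, 0, 0], [0, 0, 0, 0, 0, 0]],
  ],
  claw=1,
)

```text
time_s: 22.45
position: [0.3877, -0.2163, 0.186]
tool_rot: [180.0, 0.0, 118.1]
wrist_force: [-0.5, 0.9, 6.2]
gripper_width: 0.0273
finger_force: 30.0
```

Call:
apply_moves(
  steps=[
    [[0, 0, 0.1, 0, 0, 0], [0, 0, 0.2, 0, 0, 0], [0, 0, 0.2, 0, 0, 0], [0, 0, 0.1, 0, 0, 0], [0, 0, 0, 0, 0, 0]],
  ],
)

```text
time_s: 22.95
position: [0.3886, -0.2167, 0.3083]
tool_rot: [179.7, 0.3, 118.1]
wrist_force: [0.8, -0.4, -0.9]
gripper_width: 0.0272
finger_force: 30.0
```

Call:
apply_moves(
  steps=[
    [[0.1016, 0.0289, 0, 0, 0, 0.02076], [0.1016, 0.0289, 0, 0, 0, 0.02076], [0.1016, 0.0289, 0, 0, 0, 0.02076], [0.1016, 0.0289, 0, 0, 0, 0.02076], [0.1016, 0.0289, 0, 0, 0, 0.02076], [0.1016, 0.0289, 0, 0, 0, 0.02076], [0.1016, 0.0289, 0, 0, 0, 0.02076], [0.1016, 0.0289, 0, 0, 0, 0.02076], [0, 0, -0.1, 0, 0, 0], [0, 0, -0.15, 0, 0, 0]],
  ],
)

```text
time_s: 23.95
position: [0.5511, -0.1695, 0.2548]
tool_rot: [180.0, 0.2, 178.0]
wrist_force: [0.2, -0.1, -0.1]
gripper_width: 0.0275
finger_force: 30.0
```

Call:
apply_moves(
  steps=[
    [[0, 0, 0, 0, 0, 0], [0, 0, 0, 0, 0, 0], [0, 0, 0, 0, 0, 0]],
  ],
)

```text
time_s: 24.25
position: [0.5503, -0.17, 0.256]
tool_rot: [-180.0, 0.1, 177.9]
wrist_force: [-0.5, 0.8, -0.1]
gripper_width: 0.0274
finger_force: 30.0
```

```bash
sed -i 's/g\[...,0\]>6/g[...,0]>10/' h.py; python3 -c "
from h import *
s=sense();print(s['position'],s['tool_rot'],s['gripper_width'])
cv2.imwrite('pics/p1.png',grab_frame('wrist'))
w=cam('wrist',s)
for z in(.055,):
  for X in((-54,-129),(-54,-95)):
    a=np.radians(-2.1);X=np.array(X)/1000;p=np.array([.575,-.0589])+[X[0]*np.cos(a)-X[1]*np.sin(a),X[0]*np.sin(a)+X[1]*np.cos(a)];print(proj(w,[*p,z]))
"
```

```text
[ 0.55028932 -0.17004752  0.25601134] [-1.79990423e+02  5.24149252e-02  1.77886032e+02] 0.027410929917372838
[287.08779104 189.18026616]
[348.73203826 189.18024173]
```

View pics/p1.png

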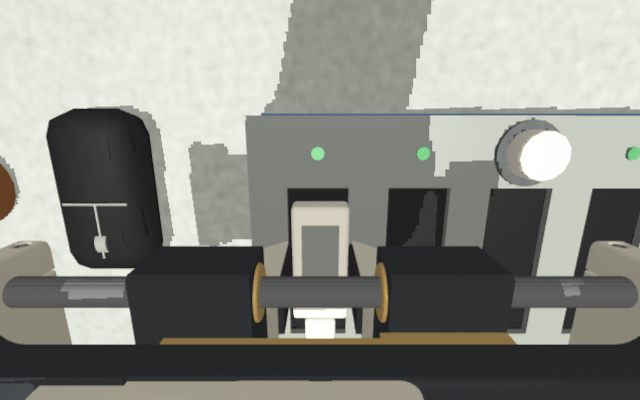

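The pocket's front rim is seen at row 189, columns 288–349, within 1 px of prediction. The cartridge is centred over the pocket, so I'll seat it.

Call:
apply_moves(
  steps=[
    [[0, 0, -0.05, 0, 0, 0], [0, 0, -0.05, 0, 0, 0], [0, 0, 0, 0, 0, 0], [0, 0, 0, 0, 0, 0]],
  ],
)

```text
time_s: 24.7
position: [0.5499, -0.1698, 0.2349]
tool_rot: [180.0, -0.0, 177.9]
wrist_force: [-0.1, -0.4, -0.0]
gripper_width: 0.0276
finger_force: 30.0
```

Call:
apply_moves(
  steps=[
    [[0, 0, 0, 0, 0, 0], [0, 0, 0, 0, 0, 0], [0, 0, 0, 0, 0, 0], [0, 0, 0, 0, 0, 0], [0, 0, 0.1, 0, 0, 0], [0, 0, 0.2, 0, 0, 0], [0, 0, 0.15, 0, 0, 0], [0, 0, 0, 0, 0, 0], [0, 0, 0, 0, 0, 0]],
  ],
  claw=0.58,
)

```text
time_s: 25.6
position: [0.5501, -0.1699, 0.3261]
tool_rot: [-180.0, 0.1, 177.9]
wrist_force: [0.2, -1.0, -0.3]
gripper_width: 0.0389
finger_force: 0.0
```

```bash
python3 -c "
from h import *
s=sense();print(s['position'],s['tool_rot'],s['gripper_width'])
cv2.imwrite('pics/p1b.png',grab_frame('wrist'))
w=cam('wrist',s);R=Ro.from_euler('xyz',s['tool_rot'],degrees=True).as_matrix();print(proj(w,s['position']+R@[0,0,.159]),proj(w,s['position']+R@[0.03,0,.2]))
im=grab_frame('top');cv2.imwrite('pics/t7.png',im);c=cam('top')
for k in white(im,120,7):
    try:
        r=cart2(c,k)
        if .07<r['LW'][0]<.1: print(r)
    except Exception as e: pass
"
```

```text
[ 0.55014091 -0.16991666  0.32613364] [-1.79975409e+02  1.06153195e-01  1.77896268e+02] 0.03892323098353763
[317.54463042 280.08145733] [317.90208983 195.88192415]
{'c': array([ 0.3567, -0.4621]), 'yaw': -135.6, 'LW': array([0.0706, 0.0705]), 'hw': array([0.0158, 0.0164]), 'grasp': array([ 0.366, -0.453])}
{'c': array([0.4211, 0.3802]), 'yaw': 97.3, 'LW': array([0.0842, 0.0279]), 'hw': array([0.007 , 0.0128]), 'grasp': array([0.4227, 0.3673])}
{'c': array([0.4228, 0.254 ]), 'yaw': 172.7, 'LW': array([0.086 , 0.0272]), 'hw': array([0.0071, 0.0125]), 'grasp': array([0.4357, 0.2524])}
{'c': array([0.5565, 0.3506]), 'yaw': 161.2, 'LW': array([0.0849, 0.0269]), 'hw': array([0.0069, 0.0123]), 'grasp': array([0.5688, 0.3464])}
```

View pics/p1b.png

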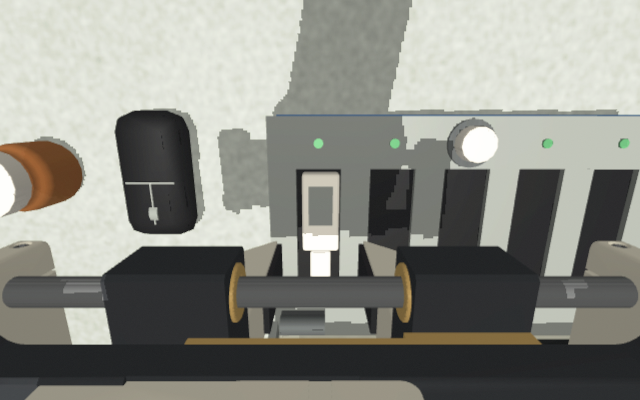

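It is seated in the rightmost pocket, at (321,222). The top view shows cartridge A knocked aside, now at y≈0.351. Next is B.

Call:
apply_moves(
  steps=[
    [[-0.0571, 0.2112, -0.0125, 0, 0, -0.00144], [-0.0571, 0.2112, -0.0125, 0, 0, -0.00144], [-0.0571, 0.2112, -0.0125, 0, 0, -0.00144], [-0.0571, 0.2112, -0.0125, 0, 0, -0.00144], [-0.0571, 0.2112, -0.0125, 0, 0, -0.00144], [-0.0571, 0.2112, -0.0125, 0, 0, -0.00144], [-0.0571, 0.2112, -0.0125, 0, 0, -0.00144], [-0.0571, 0.2112, -0.0125, 0, 0, -0.00144], [-0.0571, 0.2112, -0.0125, 0, 0, -0.00144], [-0.0571, 0.2112, -0.0125, 0, 0, -0.00144]],
  ],
  claw=0.4,
)

```text
time_s: 26.7
position: [0.4345, 0.2538, 0.2989]
tool_rot: [-179.9, -0.1, 172.7]
wrist_force: [0.7, -0.2, 0.8]
gripper_width: 0.0553
finger_force: 0.0
```

Call:
apply_moves(
  steps=[
    [[0, 0, 0, 0, 0, 0], [0, 0, 0, 0, 0, 0], [0, 0, 0, 0, 0, 0], [0, 0, 0, 0, 0, 0]],
  ],
)

```text
time_s: 27.1
position: [0.4362, 0.2509, 0.2998]
tool_rot: [-179.9, -0.0, 172.6]
wrist_force: [0.0, 0.6, -0.5]
gripper_width: 0.0548
finger_force: 0.0
```

```bash
python3 -c "
from h import *
near('b1w')
im=grab_frame('top');cv2.imwrite('pics/t8.png',im);c=cam('top')
for k in white(im,120,7):
    try:
        r=cart2(c,k)
        if .07<r['LW'][0]<.1: print(r)
    except Exception as e: pass
"
```

```text
[0.4362 0.2509 0.2998] [-1.7993e+02 -4.0000e-02  1.7256e+02] 27.1 0.055
(304, 135, 35, 105) {'c': array([0.4206, 0.2546]), 'yaw': 172.6, 'LW': array([0.0857, 0.0286]), 'hw': array([0.0075, 0.0138]), 'grasp': array([0.4334, 0.2529])} tool [0.0029 0.002  0.2858]
{'c': array([ 0.3573, -0.4614]), 'yaw': 44.1, 'LW': array([0.0722, 0.0705]), 'hw': array([0.0156, 0.0182]), 'grasp': array([ 0.348 , -0.4705])}
{'c': array([ 0.5766, -0.1765]), 'yaw': -0.4, 'LW': array([0.088 , 0.0268]), 'hw': array([0.0073, 0.012 ]), 'grasp': array([ 0.5636, -0.1765])}
```

Call:
apply_moves(
  steps=[
    [[-0.014, 0.01, -0.2, 0, 0, 0], [0, 0, -0.2, 0, 0, 0], [0, 0, -0.1, 0, 0, 0], [0, 0, -0.075, 0, 0, 0], [0, 0, 0, 0, 0, 0], [0, 0, 0, 0, 0, 0]],
  ],
)

```text
time_s: 27.8
position: [0.4333, 0.2541, 0.1855]
tool_rot: [-180.0, -0.0, 172.7]
wrist_force: [-0.1, -0.4, 1.1]
gripper_width: 0.0546
finger_force: 0.0
```

Call:
apply_moves(
  steps=[
    [[0, 0, 0, 0, 0, 0], [0, 0, 0, 0, 0, 0], [0, 0, 0, 0, 0, 0], [0, 0, 0, 0, 0, 0], [0, 0, 0, 0, 0, 0], [0, 0, 0, 0, 0, 0], [0, 0, 0, 0, 0, 0]],
  ],
  claw=1,
)

```text
time_s: 28.5
position: [0.4332, 0.2546, 0.1858]
tool_rot: [180.0, 0.0, 172.7]
wrist_force: [-1.4, -1.0, 5.9]
gripper_width: 0.0275
finger_force: 30.0
```

Call:
apply_moves(
  steps=[
    [[0, 0, 0.1, 0, 0, 0], [0, 0, 0.2, 0, 0, 0], [0, 0, 0.2, 0, 0, 0], [0, 0, 0.1, 0, 0, 0], [0, 0, 0, 0, 0, 0], [0, 0, 0, 0, 0, 0]],
  ],
)

```text
time_s: 29.1
position: [0.4328, 0.2544, 0.3052]
tool_rot: [180.0, 0.0, 172.7]
wrist_force: [-1.0, -0.4, -0.6]
gripper_width: 0.0273
finger_force: 30.0
```

Call:
apply_moves(
  steps=[
    [[0.0288, -0.0744, 0, 0, 0, -0.02312], [0.0288, -0.0744, 0, 0, 0, -0.02312], [0.0288, -0.0744, 0, 0, 0, -0.02312], [0.0288, -0.0744, 0, 0, 0, -0.02312], [0.0288, -0.0744, 0, 0, 0, -0.02312], [0.0288, -0.0744, 0, 0, 0, -0.02312], [0.0288, -0.0744, 0, 0, 0, -0.02312], [0.0288, -0.0744, 0, 0, 0, -0.02312], [0.0288, -0.0744, 0, 0, 0, -0.02312], [0.0288, -0.0744, 0, 0, 0, -0.02312]],
  ],
)

```text
time_s: 30.1
position: [0.4899, 0.1049, 0.3033]
tool_rot: [-179.8, 0.1, 89.1]
wrist_force: [-0.6, 1.4, -1.4]
gripper_width: 0.0274
finger_force: 30.0
```

Call:
apply_moves(
  steps=[
    [[0.0288, -0.0744, 0, 0, 0, -0.02312], [0.0288, -0.0744, 0, 0, 0, -0.02312], [0.0288, -0.0744, 0, 0, 0, -0.02312], [0.0288, -0.0744, 0, 0, 0, -0.02312], [0.0288, -0.0744, 0, 0, 0, -0.02312], [0.0288, -0.0744, 0, 0, 0, -0.02312], [0.0288, -0.0744, 0, 0, 0, -0.02312], [0.0288, -0.0744, 0, 0, 0, -0.02312], [0.0288, -0.0744, 0, 0, 0, -0.02312], [0.0288, -0.0744, 0, 0, 0, -0.02312]],
  ],
)

```text
time_s: 31.1
position: [0.5475, -0.0436, 0.3032]
tool_rot: [179.9, 0.2, 5.9]
wrist_force: [0.3, 0.3, -0.4]
gripper_width: 0.0278
finger_force: 30.0
```

Call:
apply_moves(
  steps=[
    [[0.0288, -0.0744, 0, 0, 0, -0.02312], [0, 0, -0.1, 0, 0, 0], [0, 0, -0.15, 0, 0, 0], [0, 0, 0, 0, 0, 0], [0, 0, 0, 0, 0, 0], [0, 0, 0, 0, 0, 0]],
  ],
)

```text
time_s: 31.7
position: [0.5542, -0.0581, 0.2558]
tool_rot: [180.0, -0.0, -2.1]
wrist_force: [0.6, -0.3, 0.3]
gripper_width: 0.0272
finger_force: 30.0
```

```bash
cat >> h.py <<'E'
def place(tag,yr):
    """crop of the wrist view with the pocket's outline, for a look before seating"""
    s=sense();print(s["position"].round(4),s["tool_rot"].round(2),round(s["gripper_width"],4),s["time_s"])
    im=grab_frame("wrist");w=cam("wrist",s);a=np.radians(-2.1);cv2.imwrite(f"pics/{tag}.png",im)
    for x in(-54,38):
        for y in(yr-17,yr+17):
            p=np.array([.575,-.0589])+np.array([x*np.cos(a)-y*np.sin(a),x*np.sin(a)+y*np.cos(a)])/1000
            print((x,y),proj(w,[*p,.055]).round(1))
E
python3 -c "
from h import *
place('p2',0)"
```

```text
[ 0.5542 -0.0581  0.2558] [ 1.7997e+02 -2.0000e-02 -2.0800e+00] 0.0272 31.7
(-54, -17) [349.5 294.5]
(-54, 17) [292.9 294.5]
(38, -17) [353.6 138.5]
(38, 17) [289.4 138.5]
```

View pics/p2.png

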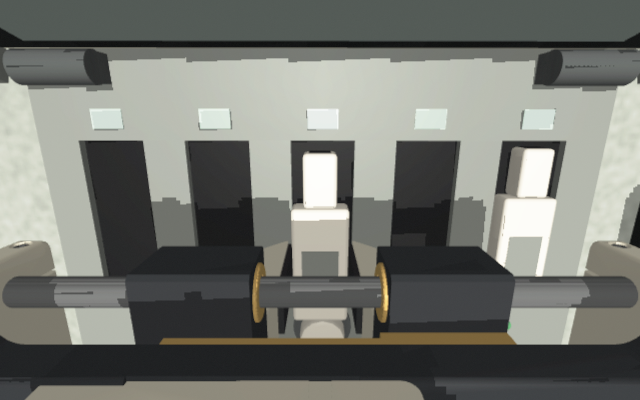

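The pocket's far rim is at row 141, columns 292–354, and the nose is centred at 320. I'll nudge about 1.3 mm to the right and seat it.

Call:
apply_moves(
  steps=[
    [[-0.0035, -0.0065, -0.05, 0, 0, 0], [0, 0, -0.048, 0, 0, 0], [0, 0, 0, 0, 0, 0], [0, 0, 0, 0, 0, 0]],
  ],
)

```text
time_s: 32.15
position: [0.553, -0.0593, 0.2352]
tool_rot: [-180.0, 0.0, -2.1]
wrist_force: [-0.5, -0.7, -0.1]
gripper_width: 0.0275
finger_force: 30.0
```

Call:
apply_moves(
  steps=[
    [[0, 0, 0, 0, 0, 0], [0, 0, 0, 0, 0, 0], [0, 0, 0, 0, 0, 0], [0, 0, 0, 0, 0, 0], [0, 0, 0.1, 0, 0, 0], [0, 0, 0.2, 0, 0, 0], [0, 0, 0.15, 0, 0, 0], [0, 0, 0, 0, 0, 0], [0, 0, 0, 0, 0, 0]],
  ],
  claw=0.58,
)

```text
time_s: 33.05
position: [0.5534, -0.0591, 0.3263]
tool_rot: [-180.0, -0.1, -2.1]
wrist_force: [-0.1, 0.8, 0.0]
gripper_width: 0.0389
finger_force: 0.0
```

```bash
python3 -c "
from h import *
place('p2b',0)
im=grab_frame('top');cv2.imwrite('pics/t9.png',im);c=cam('top')
for k in white(im,120,7):
    try:
        r=cart2(c,k)
        if .07<r['LW'][0]<.1: print(r)
    except Exception as e: pass
cv2.imwrite('pics/p2c.png',cv2.imread('pics/p2b.png')[80:300,100:640])
"
```

```text
[ 0.5534 -0.0591  0.3263] [-1.7997e+02 -1.0000e-01 -2.0500e+00] 0.0389 33.05
(-54, -17) [341.1 249.5]
(-54, 17) [298.8 249.5]
(38, -17) [343.3 132.2]
(38, 17) [296.9 132.1]
{'c': array([ 0.3567, -0.462 ]), 'yaw': -135.6, 'LW': array([0.0706, 0.0705]), 'hw': array([0.0148, 0.016 ]), 'grasp': array([ 0.366 , -0.4529])}
{'c': array([0.4209, 0.3803]), 'yaw': 97.0, 'LW': array([0.0837, 0.0267]), 'hw': array([0.006 , 0.0122]), 'grasp': array([0.4225, 0.3674])}
{'c': array([0.5565, 0.3505]), 'yaw': 161.6, 'LW': array([0.0832, 0.0259]), 'hw': array([0.006 , 0.0121]), 'grasp': array([0.5688, 0.3464])}
```

View pics/p2c.png

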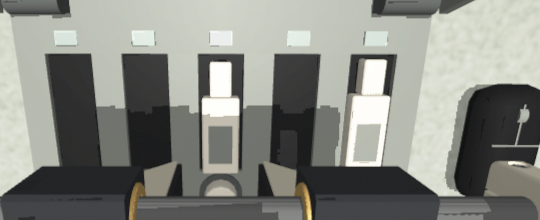

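Call:
apply_moves(
  steps=[
    [[0.0063, 0.1691, 0, 0, 0, 0.0227], [0.0063, 0.1691, 0, 0, 0, 0.0227], [0.0063, 0.1691, 0, 0, 0, 0.0227], [0.0063, 0.1691, 0, 0, 0, 0.0227], [0.0063, 0.1691, 0, 0, 0, 0.0227], [0.0063, 0.1691, 0, 0, 0, 0.0227], [0.0063, 0.1691, 0, 0, 0, 0.0227], [0.0063, 0.1691, 0, 0, 0, 0.0227], [0.0063, 0.1691, 0, 0, 0, 0.0227], [0.0063, 0.1691, 0, 0, 0, 0.0227]],
  ],
  claw=0.4,
)

```text
time_s: 34.15
position: [0.5651, 0.2801, 0.3237]
tool_rot: [-179.8, 0.1, 80.0]
wrist_force: [0.3, 0.7, 0.0]
gripper_width: 0.0553
finger_force: 0.0
```

Call:
apply_moves(
  steps=[
    [[0.0063, 0.1691, 0, 0, 0, 0.0227], [0.0063, 0.1691, 0, 0, 0, 0.0227], [0, 0, -0.02, 0, 0, 0.0227], [0, 0, -0.02, 0, 0, 0.0227], [0, 0, -0.02, 0, 0, 0.0227], [0, 0, -0.02, 0, 0, 0.0227], [0, 0, -0.02, 0, 0, 0.0227], [0, 0, -0.0275, 0, 0, 0.0227], [0, 0, 0, 0, 0, 0.0227], [0, 0, 0, 0, 0, 0.0227]],
  ],
)

```text
time_s: 35.15
position: [0.5676, 0.3462, 0.2977]
tool_rot: [-179.9, -0.2, 161.7]
wrist_force: [-0.1, 0.4, 1.2]
gripper_width: 0.055
finger_force: 0.0
```

Call:
apply_moves(
  steps=[
    [[0, 0, 0, 0, 0, 0], [0, 0, 0, 0, 0, 0], [0, 0, 0, 0, 0, 0]],
  ],
)

```text
time_s: 35.45
position: [0.5682, 0.3464, 0.2995]
tool_rot: [-180.0, -0.0, 161.2]
wrist_force: [-0.3, 0.0, -0.3]
gripper_width: 0.0548
finger_force: 0.0
```

```bash
python3 -c "
from h import *
near('a1w')"
```

```text
[0.5682 0.3464 0.2995] [-1.7996e+02 -5.0000e-02  1.6120e+02] 35.45 0.055
(302, 136, 36, 106) {'c': array([0.5543, 0.352 ]), 'yaw': 160.4, 'LW': array([0.0867, 0.0293]), 'hw': array([0.0071, 0.0143]), 'grasp': array([0.5665, 0.3477])} tool [0.0018 0.0008 0.2855]
(236, 0, 92, 45) {'c': array([0.4293, 0.3656]), 'yaw': -108.8, 'LW': array([0.0645, 0.0283]), 'hw': array([0.0085, 0.0106]), 'grasp': array([0.4334, 0.3779])} tool [ 0.1375 -0.0135  0.2856]
```

Call:
apply_moves(
  steps=[
    [[-0.008, 0.006, -0.2, 0, 0, -0.0015], [0, 0, -0.2, 0, 0, 0], [0, 0, -0.1, 0, 0, 0], [0, 0, -0.075, 0, 0, 0], [0, 0, 0, 0, 0, 0], [0, 0, 0, 0, 0, 0]],
  ],
)

```text
time_s: 36.1
position: [0.5672, 0.3482, 0.1859]
tool_rot: [180.0, 0.0, 160.8]
wrist_force: [-0.2, 0.7, 0.4]
gripper_width: 0.055
finger_force: 0.0
```

Call:
apply_moves(
  steps=[
    [[0, 0, 0, 0, 0, 0], [0, 0, 0, 0, 0, 0], [0, 0, 0, 0, 0, 0], [0, 0, 0, 0, 0, 0], [0, 0, 0, 0, 0, 0], [0, 0, 0, 0, 0, 0], [0, 0, 0, 0, 0, 0]],
  ],
  claw=1,
)

```text
time_s: 36.8
position: [0.567, 0.3479, 0.1859]
tool_rot: [180.0, 0.0, 160.8]
wrist_force: [-1.2, -1.2, 5.9]
gripper_width: 0.027
finger_force: 30.0
```

Call:
apply_moves(
  steps=[
    [[0, 0, 0.1, 0, 0, 0], [0, 0, 0.2, 0, 0, 0], [0, 0, 0.2, 0, 0, 0], [0, 0, 0.1, 0, 0, 0], [0, 0, 0, 0, 0, 0], [0, 0, 0, 0, 0, 0]],
  ],
)

```text
time_s: 37.4
position: [0.5666, 0.3477, 0.3049]
tool_rot: [-180.0, -0.0, 160.8]
wrist_force: [0.5, -0.1, -0.4]
gripper_width: 0.0273
finger_force: 30.0
```

Call:
apply_moves(
  steps=[
    [[-0.0023, -0.0738, 0, 0, 0, -0.02262], [-0.0023, -0.0738, 0, 0, 0, -0.02262], [-0.0023, -0.0738, 0, 0, 0, -0.02262], [-0.0023, -0.0738, 0, 0, 0, -0.02262], [-0.0023, -0.0738, 0, 0, 0, -0.02262], [-0.0023, -0.0738, 0, 0, 0, -0.02262], [-0.0023, -0.0738, 0, 0, 0, -0.02262], [-0.0023, -0.0738, 0, 0, 0, -0.02262], [-0.0023, -0.0738, 0, 0, 0, -0.02262], [-0.0023, -0.0738, 0, 0, 0, -0.02262]],
  ],
)

```text
time_s: 38.4
position: [0.5612, 0.1992, 0.3028]
tool_rot: [-179.8, 0.1, 79.1]
wrist_force: [-0.1, 0.3, -0.2]
gripper_width: 0.0272
finger_force: 30.0
```

Call:
apply_moves(
  steps=[
    [[-0.0023, -0.0738, 0, 0, 0, -0.02262], [-0.0023, -0.0738, 0, 0, 0, -0.02262], [-0.0023, -0.0738, 0, 0, 0, -0.02262], [-0.0023, -0.0738, 0, 0, 0, -0.02262], [-0.0023, -0.0738, 0, 0, 0, -0.02262], [-0.0023, -0.0738, 0, 0, 0, -0.02262], [-0.0023, -0.0738, 0, 0, 0, -0.02262], [-0.0023, -0.0738, 0, 0, 0, -0.02262], [-0.0023, -0.0738, 0, 0, 0, -0.02262], [-0.0023, -0.0738, 0, 0, 0, -0.02262]],
  ],
)

```text
time_s: 39.4
position: [0.5565, 0.0518, 0.3032]
tool_rot: [179.9, 0.2, -2.4]
wrist_force: [0.8, -0.0, -0.2]
gripper_width: 0.0277
finger_force: 30.0
```

Call:
apply_moves(
  steps=[
    [[0, 0, -0.1, 0, 0, 0], [0, 0, -0.15, 0, 0, 0], [0, 0, 0, 0, 0, 0], [0, 0, 0, 0, 0, 0], [0, 0, 0, 0, 0, 0]],
  ],
)

```text
time_s: 39.9
position: [0.5578, 0.0525, 0.2557]
tool_rot: [180.0, -0.0, -2.0]
wrist_force: [-0.4, -0.2, 0.3]
gripper_width: 0.0272
finger_force: 30.0
```

```bash
cat >> h.py <<'E'
def rim(tag):
    """far rim of the pocket under the held cartridge, and the nose: rows/columns in the wrist view"""
    g=cv2.imread(f"pics/{tag}.png").max(2).astype(int)
    d=g<75
    print("dark col run at row 146/150:",*[[int(x) for x in np.flatnonzero(d[r,270:370])[[0,-1]]+270] for r in(146,150)],
      "top dark row cols 298,345:",*[int(np.flatnonzero(d[100:200,c])[0]+100) for c in(298,345)])
    m=g>120
    for r in(165,180,190):
        q=np.flatnonzero(m[r,285:360])+285;print(r,int(q[0]),int(q[-1]),len(q))
E
python3 -c "
from h import *
rim('p2');place('p3',112);rim('p3')"
```

```text
dark col run at row 146/150: [292, 353] [292, 353] top dark row cols 298,345: 141 142
165 285 359 48
180 285 359 47
190 285 359 48
[0.5578 0.0525 0.2557] [ 1.7997e+02 -3.0000e-02 -2.0400e+00] 0.0272 39.9
(-54, 95) [347.2 294.1]
(-54, 129) [290.6 294. ]
(38, 95) [351.2 137.8]
(38, 129) [286.9 137.8]
dark col run at row 146/150: [289, 351] [289, 351] top dark row cols 298,345: 140 141
165 285 359 47
180 285 359 47
190 285 359 47
```

Call:
apply_moves(
  steps=[
    [[0, 0, -0.05, 0, 0, 0], [0, 0, -0.048, 0, 0, 0], [0, 0, 0, 0, 0, 0], [0, 0, 0, 0, 0, 0]],
  ],
)

```text
time_s: 40.35
position: [0.5573, 0.0526, 0.2351]
tool_rot: [180.0, 0.0, -2.0]
wrist_force: [0.2, -0.1, -0.1]
gripper_width: 0.0279
finger_force: 30.0
```

Call:
apply_moves(
  steps=[
    [[0, 0, 0, 0, 0, 0], [0, 0, 0, 0, 0, 0], [0, 0, 0, 0, 0, 0], [0, 0, 0, 0, 0, 0], [0, 0, 0.1, 0, 0, 0], [0, 0, 0.2, 0, 0, 0], [0, 0, 0.15, 0, 0, 0], [0, 0, 0, 0, 0, 0], [0, 0, 0, 0, 0, 0]],
  ],
  claw=0.58,
)

```text
time_s: 41.25
position: [0.5577, 0.0527, 0.3262]
tool_rot: [-179.9, -0.1, -2.0]
wrist_force: [0.8, 0.4, -0.2]
gripper_width: 0.0383
finger_force: 0.0
```

```bash
python3 -c "
from h import *
place('p3b',112)
im=grab_frame('top');cv2.imwrite('pics/t10.png',im);c=cam('top')
for k in white(im,120,7):
    try:
        r=cart2(c,k)
        if .07<r['LW'][0]<.1: print(r)
    except Exception as e: pass
"
```

```text
[0.5577 0.0527 0.3262] [-1.7995e+02 -9.0000e-02 -2.0200e+00] 0.0383 41.25
(-54, 95) [341.1 249.7]
(-54, 129) [298.8 249.6]
(38, 95) [343.4 132.4]
(38, 129) [296.9 132.3]
{'c': array([ 0.3567, -0.4621]), 'yaw': -135.6, 'LW': array([0.0706, 0.0705]), 'hw': array([0.0158, 0.0164]), 'grasp': array([ 0.366, -0.453])}
{'c': array([0.4211, 0.3802]), 'yaw': 97.3, 'LW': array([0.0842, 0.0279]), 'hw': array([0.007 , 0.0128]), 'grasp': array([0.4227, 0.3673])}
{'c': array([ 0.5755, -0.1765]), 'yaw': -0.4, 'LW': array([0.0856, 0.0268]), 'hw': array([0.0073, 0.0121]), 'grasp': array([ 0.5625, -0.1764])}
```

Call:
apply_moves(
  steps=[
    [[-0.0568, 0.1316, 0, 0, 0, 0.02296], [-0.0568, 0.1316, 0, 0, 0, 0.02296], [-0.0568, 0.1316, 0, 0, 0, 0.02296], [-0.0568, 0.1316, 0, 0, 0, 0.02296], [-0.0568, 0.1316, 0, 0, 0, 0.02296], [-0.0568, 0.1316, 0, 0, 0, 0.02296], [-0.0568, 0.1316, 0, 0, 0, 0.02296], [-0.0568, 0.1316, 0, 0, 0, 0.02296], [-0.0568, 0.1316, 0, 0, 0, 0.02296], [-0.0568, 0.1316, 0, 0, 0, 0.02296]],
  ],
  claw=0.4,
)

```text
time_s: 42.35
position: [0.4428, 0.3165, 0.324]
tool_rot: [-179.9, 0.1, 81.0]
wrist_force: [-0.1, -0.0, -0.6]
gripper_width: 0.0553
finger_force: 0.0
```

Call:
apply_moves(
  steps=[
    [[-0.0568, 0.1316, -0.06, 0, 0, 0.02296], [-0.0568, 0.1316, -0.0675, 0, 0, 0.02296], [0, 0, 0, 0, 0, 0], [0, 0, 0, 0, 0, 0], [0, 0, 0, 0, 0, 0], [0, 0, 0, 0, 0, 0]],
  ],
)

```text
time_s: 42.95
position: [0.422, 0.3672, 0.3]
tool_rot: [180.0, 0.0, 97.0]
wrist_force: [0.9, 0.2, -0.2]
gripper_width: 0.0548
finger_force: 0.0
```

```bash
python3 -c "
from h import *
near('d1w')"
```

```text
[0.422  0.3672 0.3   ] [1.7999e+02 4.0000e-02 9.6990e+01] 42.95 0.055
(302, 136, 34, 105) {'c': array([0.418 , 0.3816]), 'yaw': 97.7, 'LW': array([0.0862, 0.0275]), 'hw': array([0.0083, 0.0135]), 'grasp': array([0.4198, 0.3687])} tool [ 0.0019 -0.0021  0.286 ]
```

Call:
apply_moves(
  steps=[
    [[-0.01, 0.007, -0.2, 0, 0, 0.001], [0, 0, -0.2, 0, 0, 0], [0, 0, -0.1, 0, 0, 0], [0, 0, -0.075, 0, 0, 0], [0, 0, 0, 0, 0, 0], [0, 0, 0, 0, 0, 0]],
  ],
)

```text
time_s: 43.6
position: [0.4198, 0.3699, 0.1858]
tool_rot: [179.9, -0.0, 97.5]
wrist_force: [-0.0, 1.2, 0.2]
gripper_width: 0.0549
finger_force: 0.0
```

Call:
apply_moves(
  steps=[
    [[0, 0, 0, 0, 0, 0], [0, 0, 0, 0, 0, 0], [0, 0, 0, 0, 0, 0], [0, 0, 0, 0, 0, 0], [0, 0, 0, 0, 0, 0], [0, 0, 0, 0, 0, 0], [0, 0, 0, 0, 0, 0]],
  ],
  claw=1,
)

```text
time_s: 44.3
position: [0.4195, 0.3701, 0.1857]
tool_rot: [180.0, -0.0, 97.5]
wrist_force: [-1.2, -1.6, 4.9]
gripper_width: 0.0275
finger_force: 30.0
```

Call:
apply_moves(
  steps=[
    [[0, 0, 0.1, 0, 0, 0], [0, 0, 0.2, 0, 0, 0], [0, 0, 0.2, 0, 0, 0], [0, 0, 0.1, 0, 0, 0], [0, 0, 0, 0, 0, 0], [0, 0, 0, 0, 0, 0]],
  ],
)

```text
time_s: 44.9
position: [0.419, 0.3697, 0.3049]
tool_rot: [180.0, -0.0, 97.5]
wrist_force: [-0.5, 0.6, -0.4]
gripper_width: 0.0273
finger_force: 30.0
```

Call:
apply_moves(
  steps=[
    [[0.0572, -0.1555, 0, 0, 0, -0.02303], [0.0572, -0.1555, 0, 0, 0, -0.02303], [0.0572, -0.1555, 0, 0, 0, -0.02303], [0.0572, -0.1555, 0, 0, 0, -0.02303], [0.0572, -0.1555, 0, 0, 0, -0.02303], [0.0572, -0.1555, 0, 0, 0, -0.02303], [0.0572, -0.1555, 0, 0, 0, -0.02303], [0.0572, -0.1555, 0, 0, 0, -0.02303], [0.0572, -0.1555, 0, 0, 0, -0.02303], [0.0572, -0.1555, 0, 0, 0, -0.02303]],
  ],
)

```text
time_s: 45.9
position: [0.533, 0.0574, 0.3031]
tool_rot: [180.0, 0.2, 14.3]
wrist_force: [1.0, 0.9, -1.3]
gripper_width: 0.0276
finger_force: 30.0
```

Call:
apply_moves(
  steps=[
    [[0.0572, -0.1555, 0, 0, 0, -0.02303], [0.0572, -0.1555, 0, 0, 0, -0.02303], [0, 0, -0.1, 0, 0, 0], [0, 0, -0.15, 0, 0, 0], [0, 0, 0, 0, 0, 0], [0, 0, 0, 0, 0, 0], [0, 0, 0, 0, 0, 0]],
  ],
)

```text
time_s: 46.6
position: [0.5568, -0.0033, 0.2555]
tool_rot: [180.0, -0.0, -2.0]
wrist_force: [-0.5, 0.2, -0.6]
gripper_width: 0.0274
finger_force: 30.0
```

```bash
python3 -c "
from h import *
place('p4',56);rim('p4')"
```

```text
[ 0.5568 -0.0033  0.2555] [ 1.7998e+02 -2.0000e-02 -1.9700e+00] 0.0274 46.6
(-54, 39) [347.6 295.6]
(-54, 73) [291.  295.5]
(38, 39) [351.8 139.7]
(38, 73) [287.6 139.5]
dark col run at row 146/150: [289, 351] [289, 351] top dark row cols 298,345: 142 143
165 285 359 47
180 285 359 46
190 285 359 47
```

View pics/p4.png

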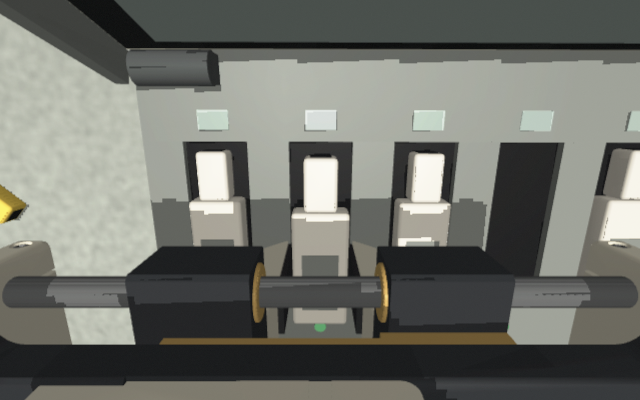

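All the seated cartridges lie with their noses to the screen. The held one's nose at (320,157) is a touch short of the far rim at row 142, so I'll shift it 1.5 mm forward and seat it.

Call:
apply_moves(
  steps=[
    [[0.007, 0, -0.05, 0, 0, 0], [0, 0, -0.048, 0, 0, 0], [0, 0, 0, 0, 0, 0], [0, 0, 0, 0, 0, 0]],
  ],
)

```text
time_s: 47.05
position: [0.5578, -0.0033, 0.235]
tool_rot: [180.0, 0.0, -2.0]
wrist_force: [-0.4, -0.4, -0.1]
gripper_width: 0.0278
finger_force: 30.0
```

Call:
apply_moves(
  steps=[
    [[0, 0, 0, 0, 0, 0], [0, 0, 0, 0, 0, 0], [0, 0, 0, 0, 0, 0], [0, 0, 0, 0, 0, 0], [0, 0, 0.1, 0, 0, 0], [0, 0, 0.2, 0, 0, 0], [0, 0, 0.15, 0, 0, 0], [0, 0, 0, 0, 0, 0], [0, 0, 0, 0, 0, 0]],
  ],
  claw=0.58,
)

```text
time_s: 47.95
position: [0.558, -0.0032, 0.3261]
tool_rot: [-180.0, -0.1, -2.0]
wrist_force: [-0.6, 0.3, -0.7]
gripper_width: 0.0385
finger_force: 0.0
```

Call:
apply_moves(
  steps=[
    [[-0.06, -0.053, 0.0745, 0, 0, 0.0238], [-0.06, -0.053, 0.0745, 0, 0, 0.0238], [-0.06, -0.053, 0.0745, 0, 0, 0.0238], [-0.06, -0.053, 0.0745, 0, 0, 0.0238], [-0.06, -0.053, 0.0745, 0, 0, 0.0238], [0, 0, 0, 0, 0, 0.0238], [0, 0, 0, 0, 0, 0.0238], [0, 0, 0, 0, 0, 0.0238], [0, 0, 0, 0, 0, 0.0238], [0, 0, 0, 0, 0, 0.0238]],
  ],
  claw=1,
)

```text
time_s: 48.95
position: [0.4973, -0.0561, 0.3983]
tool_rot: [-179.8, 0.0, 84.1]
wrist_force: [0.5, 0.2, 0.5]
gripper_width: 0.0003
finger_force: 0.0
```

Call:
apply_moves(
  steps=[
    [[0, 0, 0, 0, 0, 0.0238], [0, 0, 0, 0, 0, 0.0238], [0, 0, 0, 0, 0, 0.0238], [0, 0, 0, 0, 0, 0.0238], [0, 0, 0, 0, 0, 0.0238], [0, 0, 0, 0, 0, 0.0238], [0, 0, 0, 0, 0, 0.0238], [0, 0, 0, 0, 0, 0.0238], [0, 0, 0, 0, 0, 0.0238], [0, 0, 0, 0, 0, 0.0238]],
  ],
)

```text
time_s: 49.95
position: [0.4973, -0.0561, 0.3982]
tool_rot: [-180.0, -0.2, 169.8]
wrist_force: [0.2, -0.6, -1.0]
gripper_width: 0.0001
finger_force: 0.0
```

Call:
apply_moves(
  steps=[
    [[0, 0, 0, 0, 0, 0.0238], [0, 0, 0, 0, 0, 0], [0, 0, 0, 0, 0, 0], [0, 0, 0, 0, 0, 0]],
  ],
)

```text
time_s: 50.35
position: [0.4977, -0.0563, 0.3993]
tool_rot: [180.0, -0.1, 177.8]
wrist_force: [0.4, -1.0, 0.9]
gripper_width: 0.0004
finger_force: 0.0
```

```bash
python3 -c "
from h import *
s=sense();print(s['position'],s['tool_rot'],s['gripper_width'],s['joints'])
im=grab_frame('wrist');sd=grab_frame('side')
w=cam('wrist',s);print(proj(w,[.498,-.0563,.071]));R=Ro.from_euler('xyz',s['tool_rot'],degrees=True).as_matrix();print(proj(w,s['position']+R@[0,0,.178]))
g=cv2.cvtColor(im,cv2.COLOR_BGR2GRAY)
cv2.imwrite('pics/k1.png',im)
cv2.imwrite('pics/k1c.png',np.vstack([im[80:340],cv2.resize(sd[100:280,200:500],(640,384))])[:600])
"
```

```text
[ 0.49772029 -0.05633101  0.39934849] [ 1.79995025e+02 -7.04103091e-02  1.77778568e+02] 0.00043971559349173316 [ -4.8019277   12.00229092   9.33009822 111.1865453   -2.30518244
  57.05718695  93.36266518]
[318.60858487 196.92522845]
[317.76360362 262.72902685]
```

View pics/k1c.png

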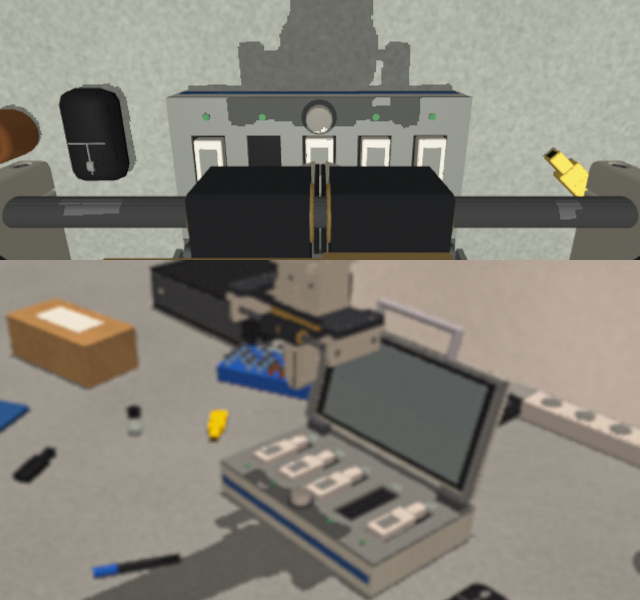

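All four cartridges are seated, noses to the screen, and one pocket is empty. The lid stands open, and the key at (319,198) is within 1 px of prediction. Now to press it.

Call:
apply_moves(
  steps=[
    [[0.002, 0, -0.2, 0, 0, 0], [0, 0, -0.2, 0, 0, 0], [0, 0, -0.2, 0, 0, 0], [0, 0, -0.1, 0, 0, 0], [0, 0, -0.04, 0, 0, 0], [0, 0, 0, 0, 0, 0], [0, 0, -0.02, 0, 0, 0], [0, 0, -0.015, 0, 0, 0], [0, 0, 0, 0, 0, 0], [0, 0, 0, 0, 0, 0]],
  ],
)

```text
time_s: 51.45
position: [0.4992, -0.0564, 0.2461]
tool_rot: [180.0, 0.2, 177.9]
wrist_force: [2.2, 0.7, 3.1]
gripper_width: 0.0005
finger_force: 1.6
```

Call:
apply_moves(
  steps=[
    [[0, 0, -0.01, 0, 0, 0], [0, 0, -0.01, 0, 0, 0], [0, 0, -0.005, 0, 0, 0], [0, 0, 0, 0, 0, 0], [0, 0, 0, 0, 0, 0]],
  ],
)

```text
time_s: 51.95
position: [0.4993, -0.0565, 0.2428]
tool_rot: [180.0, 0.2, 177.9]
wrist_force: [-6.0, 1.1, 28.4]
gripper_width: 0.0004
finger_force: 14.2
```

The force rose to 28 N at the stop, so the key is fully down. I'll let go and retreat.

Call:
apply_moves(
  steps=[
    [[0, 0, 0.03, 0, 0, 0], [0, 0, 0.1, 0, 0, 0], [0, 0, 0.2, 0, 0, 0], [0, 0, 0.2, 0, 0, 0], [0, 0, 0.2, 0, 0, 0], [-0.05, 0.15, 0.1, 0, 0, 0], [-0.05, 0.2, 0, 0, 0, 0], [-0.05, 0.2, 0, 0, 0, 0], [-0.05, 0.2, 0, 0, 0, 0], [-0.05, 0.2, 0, 0, 0, 0]],
  ],
)

```text
time_s: 52.95
position: [0.4471, 0.1349, 0.4056]
tool_rot: [-180.0, -0.1, 177.9]
wrist_force: [0.9, -0.1, 0.4]
gripper_width: 0.0005
finger_force: 0.0
```

Call:
apply_moves(
  steps=[
    [[-0.05, 0.2, 0, 0, 0, 0], [-0.05, 0.2, 0, 0, 0, 0], [-0.05, 0.2, 0, 0, 0, 0], [0, 0, 0, 0, 0, 0], [0, 0, 0, 0, 0, 0], [0, 0, 0, 0, 0, 0]],
  ],
)

```text
time_s: 53.55
position: [0.4184, 0.2523, 0.4054]
tool_rot: [-179.9, -0.1, 177.9]
wrist_force: [0.0, -1.0, -0.4]
gripper_width: 0.0001
finger_force: 0.0
```

```bash
python3 -c "
from h import *
it=grab_frame('top');sd=grab_frame('side');cv2.imwrite('pics/tf.png',it);cv2.imwrite('pics/sf.png',sd)
T=cam('top');S=cam('side')
a=cv2.resize(it[60:240,270:530],None,fx=2.3,fy=2.3,interpolation=cv2.INTER_CUBIC)
b=cv2.resize(sd[110:320,290:500],None,fx=1.2,fy=1.2);b=cv2.copyMakeBorder(b,0,a.shape[0]-b.shape[0],0,0,cv2.BORDER_CONSTANT)
cv2.imwrite('pics/fin.png',np.hstack([a[:,:545],b]))
for q in(100,105,110):
    th=np.radians(q);p=np.array([.575,-.0589])+(.0725-.201*np.cos(th))*np.array([.9993,-.0366])
    P=[*p,.066+.201*np.sin(th)];print(q,proj(T,P).round(1),proj(S,P).round(1))
"
```

```text
100 [356.7  86.2] [390.8 126. ]
105 [357.   78.9] [394.9 125.9]
110 [357.2  72.3] [398.7 126.3]
```

View pics/fin.png

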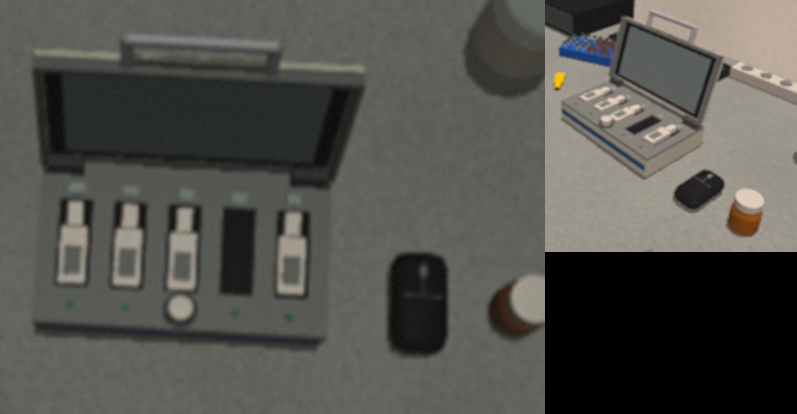

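Everything is in place. The bar at pixel (357,78.7) matches the 105° prediction of (357,78.9). All four cartridges are seated, the key is back up, and the mouse is level with the jar and clear of both.

```bash
python3 -c "
from cell import *
print(job_done())"
```

```text
the job is handed in; nothing more can be done
None
```

The job is done and handed in at about 54 s: mouse set down between the reader and the jar, lid standing at about 105°, all four white cartridges seated nose to the screen, and the start key pressed right down and released.

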